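Unload the driver transit case, pair drivers with trays and shut the case

TASK

Unpack the transit case: lift the hold-down bar out of its two brackets, then take out every driver that is in the case and lay it flat in the mounting tray that matches it in length and width. When the case is empty, put the bar back into both brackets, press the knee of the locked lid stay down to break it, and close the lid fully. Leave the other things on the table where they are.

Things in the scene. Friction and masses are not known exactly. Their poses are not given: they have to be found in the camera images.
- case: Grey transit case with aluminium edges, fixed on the table: 300 mm (its x, roughly away from the robot) by 180 mm (its y, roughly to the robot's left), rim 70 mm high, walls 6 mm. Origin: centre of its underside. Lid hinged on the +y rim, standing open there. Drivers lie inside along y, middles near y = -10 mm, undersides 15 mm, tops 43 mm above the table.
- slots (a point): Middle of the middle slot of the case, on the rails the drivers lie on: case frame (0, -10, 15) mm. Three slots, each 56 mm wide, at x = -74, 0 and 74 mm in the case frame; their rubber separators (18 mm wide, tops 29 mm above the table) stand only under the drivers' ends: within 24 mm of y = -10 mm fingers can go down beside a driver.
- bracket_near (a point): Middle of the floor of the open bracket at the case's near (-x) end, where the bar's underside rests: case frame (-137, -10, 45) mm. A U on the end wall, open at the top, 14 mm long in x, 18 mm wide in y between its cheeks, which flare outwards above 58 mm and end about at the rim (70 mm).
- bracket_far (a point): The same in the bracket at the far (+x) end: case frame (137, -10, 45) mm. Seated in both, the bar has 4 mm of play either way along x and 2 mm across.
- bar: Aluminium hold-down bar: 280 mm long (its x), 14 mm wide (y), 20 mm high (z), 0.18 kg, black end caps, rubber sleeve in the middle. Origin: middle of its underside. It starts lying loose in both brackets, along the case's x, underside 45 mm above the table, 2 mm above the drivers, which it holds down. Lifts straight up; take it by its middle across the 14 mm.
- bar_center (a point): Centre of the bar, 10 mm above its underside.
- lid (a joint): The case's lid (300 x 180 mm, 8 mm thick), angle about its hinge: 0 = standing open as found (leaning 13 degrees back from upright), 1.80 = fully shut, flat on the rim. The hinge is stiff, so that the lid stays where it is left; once the stay is broken about 3 to 5 N at the free edge moves it.
- lid_hinge (a point): Middle of the lid's hinge line, which runs along the case's x on its +y rim: case frame (0, 90, 70) mm. The lid's inner face lies in the plane through this line. Closing swings the free edge over towards the case's -y and down.
- lid_edge (a point): Middle of the lid's free edge, 180 mm from the hinge line, half way through its thickness; about 250 mm above the table when open.
- knee (a joint): Knee of the two-link folding stay that props the lid, at the case's near (-x) end: 0 = straight and locked just past centre: the lid cannot be closed. Pressing the knee down takes it through the centre; above 0.25 it is broken and folds on down into the case as the lid is lowered (about 2.9 with the lid shut).
- knee_pad (a point): Top of the steel thumb pad over the knee, 26 x 20 x 4 mm, tilted 40 degrees (it faces up and to the case's -y), about 103 mm above the table while locked. Pressed 8 to 15 mm down (5 to 20 N) the stay breaks. The case's end wall (rim 70 mm) is 20 mm from it towards -x; the open lid stands about 50 mm from it towards +y.
- driver_long: Driver (power unit) of the flood lights, the longest and narrowest one: slim square aluminium profile of 26 mm with square black end caps of 28 x 28 mm, 130 mm long (its y), 28 mm wide (its x), 28 mm high. Origin: centre of its underside. May be absent.
- driver_long_center (a point): Centre of that driver, 14 mm above its underside.
- driver_medium: Driver (power unit) of the flood lights, the middle-sized one: ribbed aluminium box with black ends, 110 mm long (its y), 37 mm wide (its x), 28 mm high. Origin: centre of its underside. May be absent.
- driver_medium_center (a point): Centre of that driver, 14 mm above its underside.
- driver_wide: Driver (power unit) of the flood lights, the shortest and widest one: flat ribbed aluminium box with black ends, 90 mm long (its y), 47 mm wide (its x), 28 mm high. Origin: centre of its underside. May be absent.
- driver_wide_center (a point): Centre of that driver, 14 mm above its underside.
- tray_long: Loose mounting tray of folded sheet steel for the long driver (the one 130 mm long and 28 mm wide), outside 145 mm long (its y) by 41 mm wide (its x), open side up. Origin: centre of its underside. Floor 3 mm; inside between the end lips (10 mm high) 139 mm, between the corner lugs (15 mm high, 20 mm long, at the ends of the long sides, leaning out a little) 35 mm. The middle of the long sides is open for fingers.
- tray_medium: Loose mounting tray of folded sheet steel for the medium driver (the one 110 mm long and 37 mm wide), outside 125 mm long (its y) by 50 mm wide (its x), open side up. Origin: centre of its underside. Floor 3 mm; inside between the end lips (10 mm high) 119 mm, between the corner lugs (15 mm high, 20 mm long, at the ends of the long sides, leaning out a little) 44 mm. The middle of the long sides is open for fingers.
- tray_wide: Loose mounting tray of folded sheet steel for the wide driver (the one 90 mm long and 47 mm wide), outside 105 mm long (its y) by 60 mm wide (its x), open side up. Origin: centre of its underside. Floor 3 mm; inside between the end lips (10 mm high) 99 mm, between the corner lugs (15 mm high, 20 mm long, at the ends of the long sides, leaning out a little) 54 mm. The middle of the long sides is open for fingers.
- bit_case: Bystander: black driver-bit case 58 x 88 x 22 mm, on the table beyond the trays. Leave alone.
- multimeter: Bystander: multimeter 138 x 68 x 43 mm, on the table beyond the case. Leave alone.

How it is judged:
By the outcome, as a careful person would: the job done as asked, in the order asked, and still so for the second after the job is handed in, with the robot touching nothing.
Of driver_long, driver_medium, driver_wide only 2 to 3 are there at a start; the rules pass over those that are not, and their reading is None.
At some moment in a run one of tray_long, tray_medium, tray_wide may be knocked a few centimetres aside while the robot is not near it.
Once in a run the grip may slacken for a moment while it holds something.
It also fails if it takes over 208 s, if anything falls off the work surface, if the arm or the gripper's body presses on something with over 40 N, if the wrist force passes 120 N, or if a joint passes its speed limit or range.

ROBOT

A 6-joint arm with a two-finger parallel gripper is mounted at the origin on a cart in front of the work surface, level with it; the furniture and walls round the work are solid. World frame = base frame: x ahead of the robot, y to its left, z up, the work surface at z = 0. Lengths are in m, angles in rad, forces in N, time in s.
With the tool pointing down it reaches from about 0.325 to 0.775 m from the base axis. Payload 5.5 kg.
Tool frame: the origin (TCP) lies at the very end of the fingers, on their centre line; the grasp point (between the pads) lies 19 mm behind it (grip_depth is the distance from the TCP to the grasp point, in m); z points along the fingers, y is the line along which they close (so a half turn about z gives the same grasp; the last joint's range is limited). The gripper opens to 85 mm and grips with 20 to 120 N. Pads are 22 mm wide; open, the fingers measure 114 mm over their backs; the gripper's body (76 mm by 85 mm) begins 54 mm behind the grasp point. The pads swing forward as they close: fully open they stand 13 mm farther back than shut.
Start: joints at [-0.057, 0.091, 1.231, -0, 1.82, -0.057], TCP at [0.6, -0, 0.231] pointing down, gripper open.
Joint ranges: [-2.87, 2.87], [-0.86, 2.18], [0.17, 2.46], [-1.51, 4.65], [0.06, 2.69], [-2.65, 2.65]. Speed limits (rad/s): [2.57, 2.57, 3.01, 3.14, 3.14, 3.14].

INTERFACE

Orientations are given as a unit quaternion [x, y, z, w].
In Python, from rig import get_obs, capture, camera_info, sign_off, outline_of, grip_depth gives the robot as it stands. The module is installed in compiled form; this text tells all that it offers.
- The arm moves only by the tool step_arm, never from a script. Its argument "moves" is a list of rows, each an object of numbers: "jaw": the finger opening in cm, from 0 to 8.54; "x", "y", "z": the shift along the tool's x, y, z in cm; "twist": the turn about the tool's z in rad. A call has exactly 8 rows; each row shifts and turns the commanded pose from where the row before left it, along the tool's axes as they then stand; what a row does not reach is not made up. A row lasts 1/10 s, in which the tool goes at most 50 mm and 8.59 degrees, less where a joint would pass 70% of its speed; a pose out of reach is approached as far as the arm can. A call is refused whole if a number of a shift passes 5 or a number of a turn 0.15, either way. A call with a gripper value outside its range is refused whole. The fingers move at their own pace and stop on an object; "force" is the grip in N (left out, the last holds). Time passes only in rows, so rows that do not move let the fingers close, or fill a call up. It gives the time, the measured TCP pose, the force, the opening and the grip force at its end, in the units of the state.
- get_obs(): the state, without advancing time (a new reading comes with each control period).
- capture(name): name is "scene" or "side" or "wrist"; returns the picture (400x640x3 uint8, red, green, blue); there is no depth.
- camera_info(name): a dict with "fx", "fy", "cx", "cy" (pixels), "rvec" (rotation vector, rad) and "tvec" (3), from world to camera coordinates, as OpenCV has them. Camera axes: x right, y down, z forward; pixel columns grow to the right and rows downward; lengths in m; the calibration is good to about 2 mm. A picture is of the moment at which its call begins: read the wrist's pose just before it. camera_info takes no time and is no camera call; for the wrist camera it gives the pose at the moment of the call.
- sign_off(): hands the job in; it is judged then, once.
Trained networks look in the newest picture that a camera, given by its name, has taken for a name from the list of things; names that differ only in an ending like _2 or _b are one class to them, and where a whole thing is asked for, a point or a joint stands for the part that bears it (a point fixed in the world has none). Each returns a list of dicts, best first, with "score" (0 to 1); they miss things now and then, are a little off and sometimes report something else, mostly with a low value. They report only what shows in the picture. A call takes as long as a camera call.
- outline_of(camera, target): "region" (400x640 bool, what is visible of it) and "bbox" ([centre column, centre row, width, height] in pixels, round what is visible of it).
The state is a dict: "time_s": time; "qpos": joint angles; "dq": joint speeds; "joint_torque": joint torques, N m; "eef_pos": TCP position; "ee_rot": TCP orientation; "contact_force": force on the tool from outside, world axes, zero at the start; "moment": the same for the moment, N m; "gripper_width": finger opening in m; "finger_force": force on a finger pad.
Only numpy, scipy, OpenCV 4.12 (cv2) and the standard library are available. Lean on these libraries where they do the work, as an engineer would, in place of code of your own. Each camera call takes 0.05 s, during which the arm holds its last target. There are 200 camera calls.

## Working session

There is one attempt and no reset: what is moved stays moved. The work goes in short steps, Python scripts to look and compute and a tool call to move; the robot and the scene stay as the last step left them, time stands still between calls to the robot, and variables do not carry over. Pictures are saved under pics/ and viewed, at most 14 in all, crops included, and the job is handed in when it is done.

Besides the shell and the picture viewer there is one more tool, called after "Emit:" as name(argument=value, ...) on one line, values as JSON. step_arm: Moves the arm, as the interface text tells. Its arguments: {"type":"object","properties":{"moves":{"type":"array","items":{"type":"object","properties":{"jaw":{"type":"number"},"x":{"type":"number"},"y":{"type":"number"},"z":{"type":"number"},"twist":{"type":"number"}}}},"force":{"type":"number"}},"required":["moves"]}

```bash
mkdir -p pics; cat > h.py <<'E'
import numpy as np, cv2
from rig import get_obs, capture, camera_info, sign_off, outline_of, grip_depth
from scipy.spatial.transform import Rotation as R
def cam(n):
    c=camera_info(n); K=np.array([[c['fx'],0,c['cx']],[0,c['fy'],c['cy']],[0,0,1.]])
    return K,R.from_rotvec(np.ravel(c['rvec'])).as_matrix(),np.ravel(c['tvec'])
def unproj(C,px,z):
    K,Rm,t=C; px=np.atleast_2d(px).astype(float)
    d=np.c_[px,np.ones(len(px))]@np.linalg.inv(K).T@Rm; o=-Rm.T@t
    return o+d*((z-o[2])/d[:,2])[:,None]
def proj(C,P):
    K,Rm,t=C; q=(np.atleast_2d(P)@Rm.T+t)@K.T; return q[:,:2]/q[:,2:]
def snap(n,f=None):
    C=cam(n); im=capture(n)
    if f: cv2.imwrite('pics/'+f,im[:,:,::-1])
    return C,im
def find(n,t):
    r=outline_of(n,t); return r[0] if r else None
def rect(C,reg,z):
    # min-area rect of region unprojected at height z -> centre, sizes, angle of long axis
    cs,_=cv2.findContours(reg.astype(np.uint8),0,1); c=max(cs,key=cv2.contourArea)[:,0,:]
    W=unproj(C,c,z)[:,:2]; (cx,cy),(w,h),a=cv2.minAreaRect((W*1000).astype(np.float32))
    if h>w: w,h,a=h,w,a+90
    return np.round([cx,cy,w,h,(a+90)%180-90],1)
def st():
    o=get_obs(); e=R.from_quat(o['ee_rot']).as_matrix()
    print('t',round(o['time_s'],2),'p',np.round(np.array(o['eef_pos'])*1000,1),'tx',np.round(e[:,0],3),'ty',np.round(e[:,1],3),'w',round(o['gripper_width'],4),'F',np.round(o['contact_force'],1),'g',o['finger_force'])
E
python3 - <<'E'
from h import *
st(); print(grip_depth)
for n in ['scene','side','wrist']:
    C,im=snap(n,n+'0.png'); print(n,'campos',np.round(-C[1].T@C[2],3),'axis',np.round(C[1][2],2))
    for t in ['case','bar','lid','knee_pad','driver_long','driver_medium','driver_wide','tray_long','tray_medium','tray_wide','bit_case','multimeter']:
        r=find(n,t)
        if r: print(t,round(r['score'],2),np.round(r['bbox']), rect(C,r['region'],.01 if 'tray' in t else .043 if 'driver' in t else .065 if t=='bar' else .07))
st()
E
```

```text
t 0.0 p [599.7   0.  230.1] tx [-0.  1.  0.] ty [ 1.     0.    -0.002] w 0.0854 F [0.2 0.1 0. ] g 0.0
0.0187
scene campos [-0.228  0.673  0.817] axis [ 0.69 -0.49 -0.54]
case 0.83 [294. 251. 154. 137.] [658.7 162.8 637.9 218.4  -0.7]
bar 0.97 [309. 254.  68.  58.] [ 5.427e+02  1.456e+02  2.735e+02  3.030e+01 -3.000e-01]
knee_pad 0.61 [319. 280.  23.  15.] [430.3 188.1  51.7  36.    2.7]
driver_medium 0.58 [301. 243.  15.  18.] [609.7 101.7  61.4  29.1  -4.3]
driver_wide 0.74 [311. 259.  34.  26.] [532.7 163.   70.7  40.1  -3.6]
tray_long 0.67 [334. 213.  42.  21.] [686.6 -67.1 147.8  55.6 -86.2]
tray_medium 0.87 [360. 238.  48.  23.] [561.3 -52.6 120.4  64.4  84.9]
tray_wide 0.96 [396. 260.  43.  30.] [434.6 -62.1 112.7  70.3 -86.7]
bit_case 0.89 [323. 197.  32.  25.] [706.4 -33.7 104.5  69.7 -81.8]
multimeter 0.96 [274. 214.  38.  18.] [727.2 118.2  83.6  67.   89.1]
side campos [ 1.358 -0.049  1.032] axis [-0.66  0.14 -0.74]
case 0.87 [335. 196. 111. 145.] [4.655e+02 2.079e+02 5.533e+02 3.224e+02 1.000e-01]
bar 0.21 [336. 161.   6.  14.] [362.  244.   48.5  10.9 -59.5]
lid 0.6 [367
[... 877 characters left out ...]
12.  17.  22.] [408.  167.7  19.5  12.6 -70. ]
driver_long 0.69 [441. 229.  46.  68.] [763.2 -74.7  92.2  56.4 -82.2]
driver_medium 0.79 [336.  50.  35. 101.] [621.4 109.7  45.1  37.4 -89.8]
driver_wide 0.96 [264.  50.  48.  94.] [545.9 112.9  48.2  40.8  -0. ]
tray_long 0.6 [385. 212.  35.  95.] [692.3 -64.  145.5  45.1 -89.5]
tray_medium 0.59 [292. 204.  45.  88.] [564.  -50.3 126.8  52.8  83.2]
tray_wide 0.8 [200. 213.  56.  77.] [436.6 -64.  107.2  68.  -88.3]
bit_case 0.94 [442. 229.  48.  69.] [750.3 -62.1  83.1  51.1 -82.2]
multimeter 0.83 [474.  74.  81. 127.] [756.8 106.4 118.8  67.1  88.3]
t 1.95 p [600.    0.  231.3] tx [-0.  1.  0.] ty [1. 0. 0.] w 0.0854 F [ 0.3 -1.1 -1.3] g 0.0
```

View pics/wrist0.png

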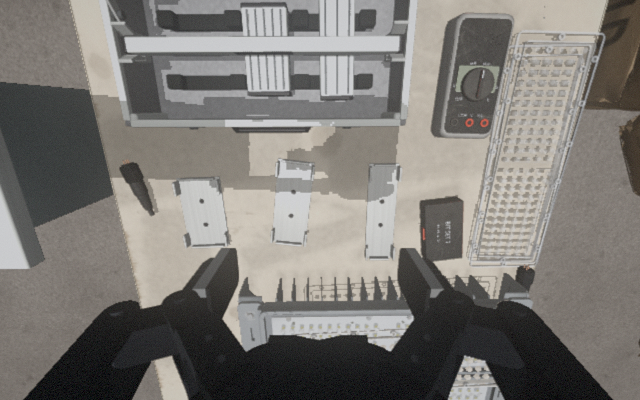

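View pics/scene0.png

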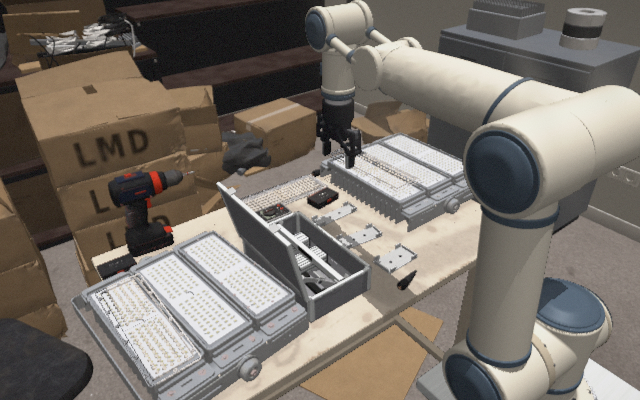

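Emit:
step_arm(moves=[{"x":3.45,"y":-1.36,"jaw":4},{"x":3.45,"y":-1.36,"jaw":4},{"x":3.45,"y":-1.36,"jaw":4},{"x":3.45,"y":-1.36,"jaw":4},{"twist":0.15},{"twist":0.15},{"twist":0.15},{"twist":0.15}])

```text
invalid input
```

Emit:
step_arm(moves=[{"twist":0.15},{"twist":0.15},{"twist":0.15},{"twist":0.15},{"twist":0.15},{"twist":0.15},{"twist":0.071},{}])

```text
invalid input
```

```bash
python3 - <<'E'
from h import *
st()
C,im=snap('wrist','w1.png'); print(np.round(-C[1].T@C[2],3))
for t,z in [('bar',.065),('driver_long',.043),('driver_medium',.043),('driver_wide',.043),('knee_pad',.103),('case',.07)]:
    r=find('wrist',t)
    if r: print(t,round(r['score'],2),np.round(r['bbox']), rect(C,r['region'],z))
E
```

```text
t 1.95 p [600.    0.  231.3] tx [-0.  1.  0.] ty [1. 0. 0.] w 0.0854 F [ 0.3 -1.1 -1.3] g 0.0
[0.601 0.077 0.375]
bar 0.85 [261.  45. 283.  26.] [5.450e+02 1.382e+02 2.815e+02 1.860e+01 3.000e-01]
driver_long 0.24 [258.  66. 320. 131.] [539.6 118.  329.  132.7   0. ]
driver_medium 0.74 [336.  51.  40. 101.] [621.9 109.7  45.1  38.4 -90. ]
driver_wide 0.85 [266.  50.  56.  94.] [5.464e+02 1.122e+02 4.920e+01 4.190e+01 4.000e-01]
knee_pad 0.81 [116.  12.  19.  23.] [428.7 158.   17.   10.9 -70. ]
case 0.69 [259.  66. 319. 130.] [544.6 114.6 302.3 121.9   0. ]
```

View pics/w1.png

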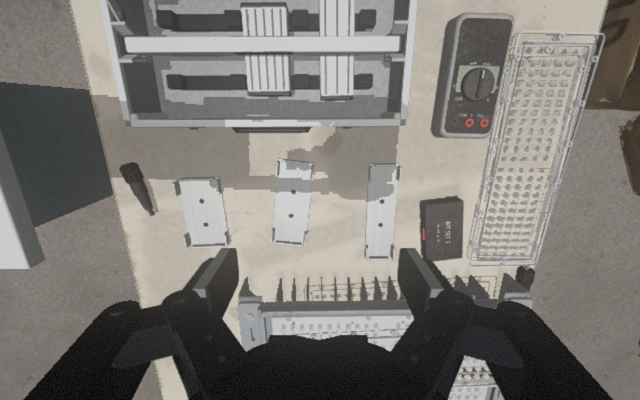

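The picture is unchanged because the moves were refused; rows seem to need every key. Retrying with all five keys.

Emit:
step_arm(moves=[{"x":3.45,"y":-1.36,"z":0,"twist":0,"jaw":4},{"x":3.45,"y":-1.36,"z":0,"twist":0,"jaw":4},{"x":3.45,"y":-1.36,"z":0,"twist":0,"jaw":4},{"x":3.45,"y":-1.36,"z":0,"twist":0,"jaw":4},{"x":0,"y":0,"z":0,"twist":0.15,"jaw":4},{"x":0,"y":0,"z":0,"twist":0.15,"jaw":4},{"x":0,"y":0,"z":0,"twist":0.15,"jaw":4},{"x":0,"y":0,"z":0,"twist":0.15,"jaw":4}])

```text
time_s: 3.1
eef_pos: [0.5455, 0.1382, 0.2314]
ee_rot: [0.886, 0.464, 0.0, 0.0]
contact_force: [-0.5, 0.3, -0.4]
gripper_width: 0.04
finger_force: 0.0
```

Emit:
step_arm(moves=[{"x":0,"y":0,"z":0,"twist":0.15,"jaw":4},{"x":0,"y":0,"z":0,"twist":0.15,"jaw":4},{"x":0,"y":0,"z":0,"twist":0.15,"jaw":4},{"x":0,"y":0,"z":0,"twist":0.15,"jaw":4},{"x":0,"y":0,"z":0,"twist":0.15,"jaw":4},{"x":0,"y":0,"z":0,"twist":0.15,"jaw":4},{"x":0,"y":0,"z":0,"twist":0.071,"jaw":4},{"x":0,"y":0,"z":0,"twist":0,"jaw":4}])

```text
time_s: 3.9
eef_pos: [0.5456, 0.138, 0.2313]
ee_rot: [1.0, -0.0, 0.0, -0.0]
contact_force: [-0.2, 0.7, -0.3]
gripper_width: 0.0403
finger_force: 0.0
```

```bash
python3 - <<'E'
from h import *
st()
C,im=snap('wrist','w2.png'); print(np.round(-C[1].T@C[2],3))
for t,z in [('bar',.065),('driver_long',.043),('driver_medium',.043),('driver_wide',.043),('knee_pad',.103),('case',.07)]:
    r=find('wrist',t)
    if r: print(t,round(r['score'],2),np.round(r['bbox']), rect(C,r['region'],z))
E
```

```text
t 3.9 p [545.6 138.  231.3] tx [ 1.    -0.001  0.   ] ty [-0.001 -1.    -0.   ] w 0.0403 F [-0.2  0.7 -0.3] g 0.0
[0.624 0.137 0.375]
bar 0.63 [316. 165.  16. 241.] [5.452e+02 1.401e+02 2.807e+02 1.590e+01 2.000e-01]
driver_long 0.2 [289. 290.  22.  19.] [384.5 178.5  36.5  11.3 -62.2]
driver_medium 0.81 [310. 113. 100.  37.] [621.5 173.4  52.7  38.3  88.5]
driver_wide 0.92 [317. 176.  75.  43.] [5.471e+02 1.123e+02 5.300e+01 3.910e+01 2.000e-01]
knee_pad 0.67 [316. 175.  80.  41.] [5.611e+02 1.168e+02 4.140e+01 3.220e+01 1.000e-01]
case 0.96 [199. 186. 397. 371.] [4.927e+02 2.780e+02 4.628e+02 4.364e+02 1.000e-01]
```

View pics/w2.png

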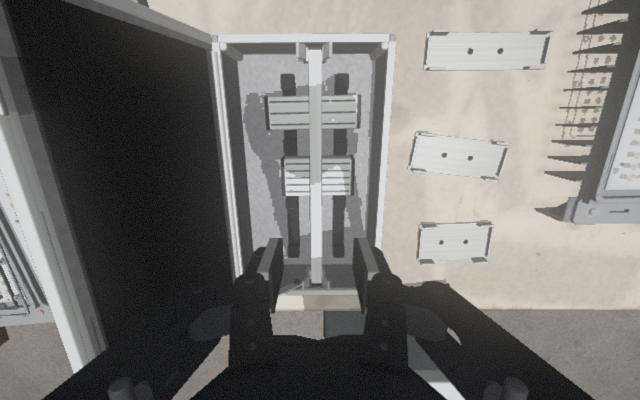

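The picture shows the case from above. The bar runs along column 316, the medium driver is at (313,112) and the wide one at (317,176). The near slot is empty, and the trays are on the right at (487,50), (458,156) and (455,242).

Emit:
step_arm(force=50, moves=[{"x":0,"y":-0.15,"z":4,"twist":0,"jaw":4},{"x":0,"y":0,"z":4,"twist":0,"jaw":4},{"x":0,"y":0,"z":4,"twist":0,"jaw":4},{"x":0,"y":0,"z":3,"twist":0,"jaw":4},{"x":0,"y":0,"z":2,"twist":0,"jaw":4},{"x":0,"y":0,"z":1.4,"twist":0,"jaw":4},{"x":0,"y":0,"z":0,"twist":0,"jaw":2.5},{"x":0,"y":0,"z":0,"twist":0,"jaw":1}])

```text
time_s: 5.05
eef_pos: [0.546, 0.1396, 0.0482]
ee_rot: [1.0, 0.0, 0.0, -0.0]
contact_force: [0.3, 0.1, -1.8]
gripper_width: 0.0126
finger_force: 54.0
```

Emit:
step_arm(force=50, moves=[{"x":0,"y":0,"z":0,"twist":0,"jaw":0.5},{"x":0,"y":0,"z":0,"twist":0,"jaw":0.5},{"x":0,"y":0,"z":0,"twist":0,"jaw":0.5},{"x":0,"y":0,"z":0,"twist":0,"jaw":0.5},{"x":0,"y":0,"z":0,"twist":0,"jaw":0.5},{"x":0,"y":0,"z":0,"twist":0,"jaw":0.5},{"x":0,"y":0,"z":0,"twist":0,"jaw":0.5},{"x":0,"y":0,"z":0,"twist":0,"jaw":0.5}])

```text
time_s: 5.85
eef_pos: [0.546, 0.1396, 0.048]
ee_rot: [1.0, -0.0, 0.001, -0.0]
contact_force: [0.3, 0.4, 2.5]
gripper_width: 0.013
finger_force: 54.3
```

Emit:
step_arm(force=80, moves=[{"x":0,"y":0,"z":-1,"twist":0,"jaw":0.5},{"x":0,"y":0,"z":-2,"twist":0,"jaw":0.5},{"x":0,"y":0,"z":-2,"twist":0,"jaw":0.5},{"x":0,"y":0,"z":-2,"twist":0,"jaw":0.5},{"x":0,"y":0,"z":-2,"twist":0,"jaw":0.5},{"x":0,"y":0,"z":-1,"twist":0,"jaw":0.5},{"x":0,"y":0,"z":0,"twist":0,"jaw":0.5},{"x":0,"y":0,"z":0,"twist":0,"jaw":0.5}])

```text
time_s: 6.65
eef_pos: [0.5453, 0.1394, 0.1463]
ee_rot: [1.0, -0.0, -0.001, 0.0]
contact_force: [0.2, -0.4, -2.0]
gripper_width: 0.012
finger_force: 79.5
```

```bash
python3 - <<'E'
from h import *
st()
C,im=snap('wrist','w3.png')
for t,z in [('bar',.165),('driver_medium',.043),('driver_wide',.043),('tray_wide',.01),('tray_medium',.01),('tray_long',.01)]:
    r=find('wrist',t)
    if r: print(t,round(r['score'],2),np.round(r['bbox']), rect(C,r['region'],z))
C,im=snap('side','s3.png')
cv2.imwrite('pics/s3c.png',cv2.resize(im[120:340,200:440,::-1],None,fx=3,fy=2.7))
for t,z in [('tray_wide',.01),('tray_medium',.01),('tray_long',.01)]:
    r=find('side',t)
    if r: print(t,round(r['score'],2),np.round(r['bbox']), rect(C,r['region'],z))
# strip in wrist0 picture: project strip corners in side view
print(proj(C,[[.36,.023,0],[.36,.037,0],[.64,.023,0],[.64,.037,0]]).round())
E
```

```text
t 6.65 p [545.3 139.4 146.3] tx [ 1.    -0.    -0.001] ty [-0. -1.  0.] w 0.012 F [ 0.2 -0.4 -2. ] g 79.50522065162659
bar 0.9 [316. 170.  36. 341.] [ 5.821e+02  1.385e+02  1.649e+02  1.430e+01 -1.000e-01]
driver_medium 0.98 [311. 114. 126.  48.] [620.8 175.5  46.   36.1  90. ]
driver_wide 0.79 [318. 195. 100.  53.] [547.9 108.8  51.4  32.5   0.7]
tray_wide 0.63 [489. 278.  96.  56.] [435.6 -61.9 111.5  71.7 -87.6]
tray_medium 0.71 [502. 172. 139.  59.] [563.8 -49.1 130.4  53.   83.2]
tray_long 0.6 [549.  29. 182.  57.] [692.2 -64.1 151.2  44.7  90. ]
tray_wide 0.7 [243. 207.  30.  24.] [439.7 -63.4 103.6  70.7 -86.6]
tray_medium 0.75 [253. 238.  47.  20.] [569.4 -49.8 120.2  55.3  83.6]
tray_long 0.89 [255. 277.  58.  24.] [694.5 -63.6 143.8  49.9  89.7]
[[267. 186.]
 [271. 185.]
 [282. 256.]
 [287. 255.]]
```

View pics/s3c.png

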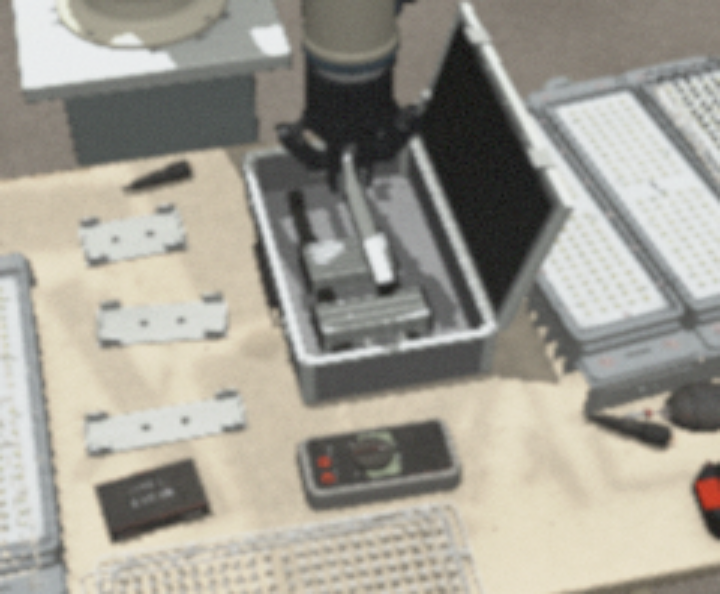

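The cropped side view shows the bar lifted over the case with the two drivers beneath it. The three trays lie free on the left, with the screwdriver near (165,178). I'll set the bar on the free strip between the case and the trays.

Emit:
step_arm(force=80, moves=[{"x":-0.9,"y":2.8,"z":-0.5,"twist":0,"jaw":0.5},{"x":-0.9,"y":2.8,"z":0,"twist":0,"jaw":0.5},{"x":-0.9,"y":2.8,"z":0,"twist":0,"jaw":0.5},{"x":-0.83,"y":2.84,"z":0,"twist":0,"jaw":0.5},{"x":0,"y":0,"z":3.5,"twist":0,"jaw":0.5},{"x":0,"y":0,"z":3.5,"twist":0,"jaw":0.5},{"x":0,"y":0,"z":3.5,"twist":0,"jaw":0.5},{"x":0,"y":0,"z":1.5,"twist":0,"jaw":0.5}])

```text
time_s: 8.0
eef_pos: [0.5081, 0.027, 0.0285]
ee_rot: [1.0, -0.0, -0.003, -0.0]
contact_force: [-0.1, 0.0, -1.5]
gripper_width: 0.0125
finger_force: 79.5
```

Emit:
step_arm(force=80, moves=[{"x":0,"y":0,"z":0.5,"twist":0,"jaw":0.5},{"x":0,"y":0,"z":0.5,"twist":0,"jaw":0.5},{"x":0,"y":0,"z":0.3,"twist":0,"jaw":0.5},{"x":0,"y":0,"z":0.2,"twist":0,"jaw":0.5},{"x":0,"y":0,"z":0.1,"twist":0,"jaw":0.5},{"x":0,"y":0,"z":0.1,"twist":0,"jaw":0.5},{"x":0,"y":0,"z":0,"twist":0,"jaw":0.5},{"x":0,"y":0,"z":0,"twist":0,"jaw":0.5}])

```text
time_s: 8.8
eef_pos: [0.5147, 0.0269, 0.0243]
ee_rot: [1.0, 0.0, 0.006, 0.0]
contact_force: [-9.2, -2.9, 25.1]
gripper_width: 0.0118
finger_force: 79.7
```

Emit:
step_arm(force=80, moves=[{"x":0,"y":0,"z":-1,"twist":0,"jaw":0.5},{"x":0,"y":0,"z":-1,"twist":0,"jaw":0.5},{"x":0,"y":0,"z":-1,"twist":0,"jaw":0.5},{"x":0,"y":0,"z":-1,"twist":0,"jaw":0.5},{"x":0,"y":0,"z":0,"twist":0,"jaw":0.5},{"x":0,"y":0,"z":0,"twist":0,"jaw":0.5},{"x":0,"y":0,"z":0,"twist":0,"jaw":0.5},{"x":0,"y":0,"z":0,"twist":0,"jaw":0.5}])

```text
time_s: 9.6
eef_pos: [0.5098, 0.0271, 0.0544]
ee_rot: [1.0, -0.0, -0.001, -0.0]
contact_force: [0.2, -0.2, -2.0]
gripper_width: 0.0122
finger_force: 79.7
```

```bash
python3 - <<'E'
from h import *
st()
C,im=snap('side')
a=cv2.resize(im[140:290,220:370,::-1],None,fx=2.66,fy=4)
C,im=snap('scene')
b=cv2.resize(im[170:320,270:420,::-1],None,fx=2.66,fy=4)
cv2.imwrite('pics/c4.png',np.hstack([a,b]))
E
```

```text
t 9.6 p [509.8  27.1  54.4] tx [ 1.    -0.    -0.002] ty [-0. -1. -0.] w 0.0122 F [ 0.2 -0.2 -2. ] g 79.74718451499939
```

View pics/c4.png

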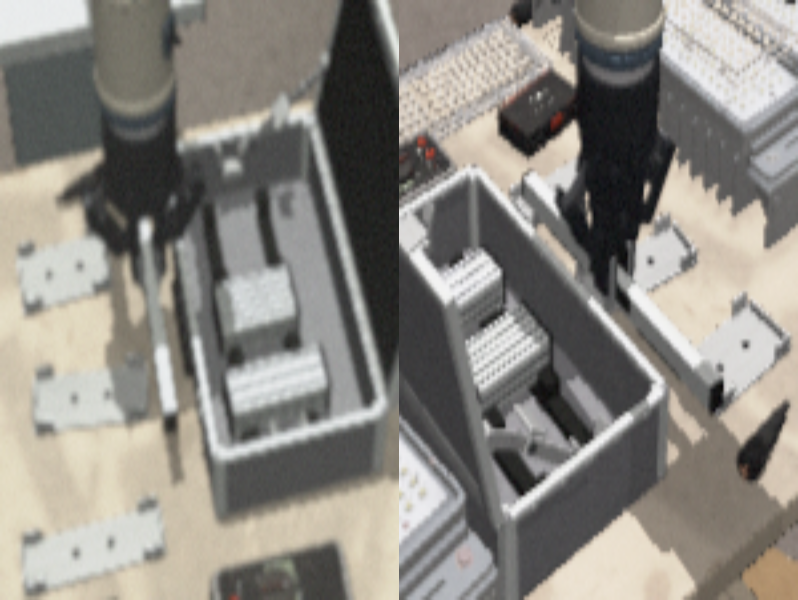

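```bash
python3 - <<'E'
from h import *
S=cam('scene'); D=cam('side')
def ray_y(C,px,y):
    a=unproj(C,[px],0)[0]; b=unproj(C,[px],.1)[0]; s=(y-a[1])/(b[1]-a[1]); return (a+s*(b-a)).round(3)
for y in (.022,.027,.032): print(y,ray_y(S,(388.8,267.5),y),ray_y(S,(319.2,214.5),y),ray_y(D,(283,242.5),y))
# predicted if level, z centre = .054-.003+.01
for x in (.37,.65): print(proj(S,[[x,.027,.061]]),proj(D,[[x,.027,.061]]))
for n in('scene','side'):
    r=find(n,'bar'); print(n,r and (r['score'],r['bbox']))
E
```

```text
0.022 [0.374 0.022 0.061] [0.647 0.022 0.065] [0.698 0.022 0.141]
0.027 [0.369 0.027 0.067] [0.641 0.027 0.071] [0.651 0.027 0.078]
0.032 [0.365 0.032 0.073] [0.634 0.032 0.076] [0.605 0.032 0.016]
[[388.38219491 269.2864258 ]] [[267.4485011  174.64882694]]
[[317.18113314 215.87387539]] [[283.25041231 246.00903538]]
scene (0.69, [352.4, 243.8, 78.8, 65.2])
side (0.5, [280.9, 222.6, 15.8, 50.1])
```

```bash
python3 - <<'E'
from h import *
S=cam('scene'); D=cam('side')
print('handle end scene',unproj(S,[(270+(750-399)/2.66,170+470/4),(270+(782-399)/2.66,170+410/4)],.012).round(3))
print('from w0/s3', unproj(D,[(200+190/3,120+168/2.7),(200+128/3,120+188/2.7)],.012).round(3))
C,im=snap('wrist','w5.png')
for t,z in [('tray_wide',.01),('tray_medium',.01),('bar',.071)]:
    r=find('wrist',t)
    if r: print(t,round(r['score'],2),np.round(r['bbox']), rect(C,r['region'],z))
E
```

```text
handle end scene [[ 0.341  0.005  0.012]
 [ 0.361 -0.057  0.012]]
from w0/s3 [[ 0.351  0.013  0.012]
 [ 0.369 -0.056  0.012]]
tray_wide 0.74 [430. 295. 131.  66.] [461.3 -71.9 119.9  51.6  66.1]
tray_medium 0.63 [434. 148. 197.  98.] [563.8 -50.5 126.9  53.7  83. ]
bar 0.64 [317. 170.  34. 340.] [ 5.465e+02  2.630e+01  1.677e+02  1.460e+01 -1.000e-01]
```

View pics/w5.png

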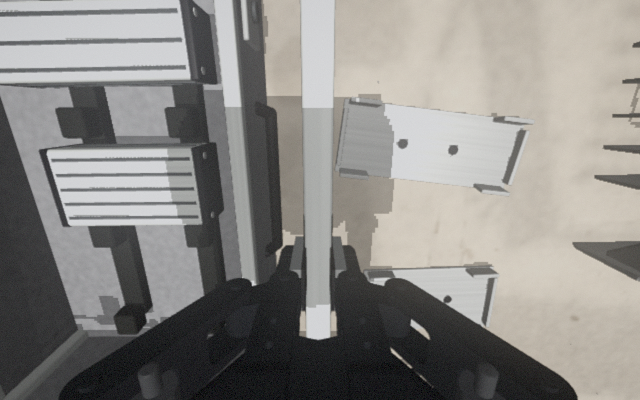

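The picture shows the bar level in the grip at column 317, with the case rim about 60 px to its left. The knuckles overlap that rim at (240,290), so they touched it rather than the bar. I'll lay the bar along y in front of the case at x≈381, where the knuckles are clear.

Emit:
step_arm(force=80, moves=[{"x":0,"y":0,"z":-4,"twist":0,"jaw":0.5},{"x":0,"y":0,"z":-4,"twist":0,"jaw":0.5},{"x":0,"y":0,"z":0,"twist":-0.15,"jaw":0.5},{"x":0,"y":0,"z":0,"twist":-0.15,"jaw":0.5},{"x":0,"y":0,"z":0,"twist":-0.15,"jaw":0.5},{"x":0,"y":0,"z":0,"twist":-0.15,"jaw":0.5},{"x":0,"y":0,"z":0,"twist":-0.15,"jaw":0.5},{"x":0,"y":0,"z":0,"twist":-0.15,"jaw":0.5}])

```text
time_s: 10.8
eef_pos: [0.5103, 0.0271, 0.1353]
ee_rot: [0.899, 0.438, 0.0, 0.0]
contact_force: [-0.0, 0.3, -1.7]
gripper_width: 0.012
finger_force: 79.8
```

Emit:
step_arm(force=80, moves=[{"x":0,"y":0,"z":0,"twist":-0.15,"jaw":0.5},{"x":0,"y":0,"z":0,"twist":-0.15,"jaw":0.5},{"x":0,"y":0,"z":0,"twist":-0.15,"jaw":0.5},{"x":0,"y":0,"z":0,"twist":-0.15,"jaw":0.5},{"x":0,"y":0,"z":0,"twist":-0.071,"jaw":0.5},{"x":0.1,"y":-3,"z":0,"twist":0,"jaw":0.5},{"x":0.1,"y":-3,"z":0,"twist":0,"jaw":0.5},{"x":0.1,"y":-3,"z":0,"twist":0,"jaw":0.5}])

```text
time_s: 11.6
eef_pos: [0.4193, 0.0301, 0.1351]
ee_rot: [0.707, 0.707, -0.0, -0.0]
contact_force: [-0.5, 0.2, -1.1]
gripper_width: 0.0117
finger_force: 79.8
```

Emit:
step_arm(force=80, moves=[{"x":0,"y":-2,"z":0,"twist":0,"jaw":0.5},{"x":0,"y":-1.9,"z":0,"twist":0,"jaw":0.5},{"x":0,"y":0,"z":2,"twist":0,"jaw":0.5},{"x":0,"y":0,"z":2,"twist":0,"jaw":0.5},{"x":0,"y":0,"z":2,"twist":0,"jaw":0.5},{"x":0,"y":0,"z":2,"twist":0,"jaw":0.5},{"x":0,"y":0,"z":0,"twist":0,"jaw":0.5},{"x":0,"y":0,"z":0,"twist":0,"jaw":0.5}])

```text
time_s: 12.4
eef_pos: [0.3812, 0.0301, 0.0556]
ee_rot: [0.707, 0.707, -0.0, -0.0]
contact_force: [-0.5, -0.5, -1.6]
gripper_width: 0.0121
finger_force: 79.8
```

```bash
python3 - <<'E'
from h import *
st()
C,im=snap('wrist','w6.png')
for t,z in [('tray_wide',.01),('tray_medium',.01),('bar',.071),('case',.07)]:
    r=find('wrist',t)
    if r: print(t,round(r['score'],2),np.round(r['bbox']), rect(C,r['region'],z))
C,im=snap('scene'); print(find('scene','bar')['bbox'])
a=im[200:350,300:450,::-1]
cv2.imwrite('pics/c6.png',cv2.resize(a,None,fx=4,fy=4))
print(proj(C,[[.374,-.11,0],[.388,-.11,0],[.374,.17,0],[.388,.17,0],[.381,-.11,.065],[.381,.17,.065]]).round(1))
E
```

```text
t 12.4 p [381.2  30.1  55.6] tx [-0.  1.  0.] ty [ 1.  0. -0.] w 0.0121 F [-0.5 -0.5 -1.6] g 79.82433915138245
tray_wide 0.93 [393. 318.  68. 114.] [441.4 -18.8  53.5  24.7  -0. ]
tray_medium 0.67 [547. 301. 113. 136.] [564.6 -47.1 123.6  65.9  82.6]
bar 0.83 [316. 171.  36. 339.] [382.1  63.8 169.5  14.8 -89.7]
case 0.97 [488. 105. 301. 208.] [4.666e+02 1.042e+02 1.525e+02 8.990e+01 2.000e-01]
[381.1, 267.6, 91.0, 57.2]
[[424.5 265. ]
 [420.4 262.2]
 [339.9 314. ]
 [336.1 310.4]
 [425.1 243.7]
 [338.3 291.4]]
```

View pics/c6.png

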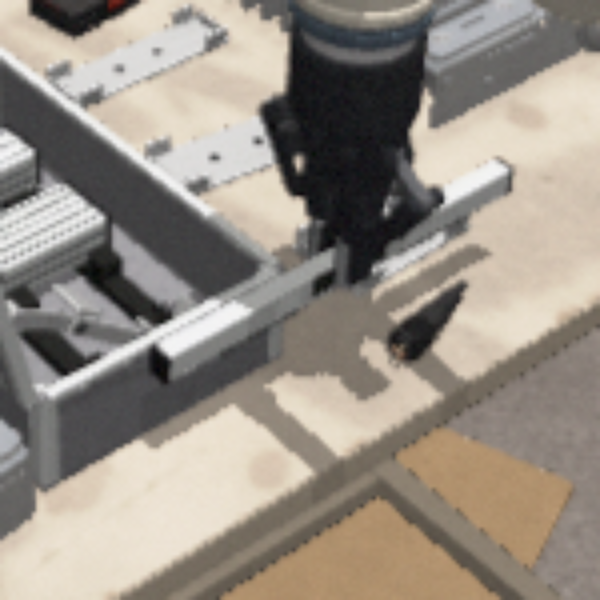

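The crop shows the bar level over the free strip in front of the case. Its landing line, from (152,448) to (488,252), is clear of the screwdriver tip at (465,285).

Emit:
step_arm(force=80, moves=[{"x":0,"y":0,"z":1.5,"twist":0,"jaw":0.5},{"x":0,"y":0,"z":1.5,"twist":0,"jaw":0.5},{"x":0,"y":0,"z":1,"twist":0,"jaw":0.5},{"x":0,"y":0,"z":0.5,"twist":0,"jaw":0.5},{"x":0,"y":0,"z":0.3,"twist":0,"jaw":0.5},{"x":0,"y":0,"z":0.3,"twist":0,"jaw":0.5},{"x":0,"y":0,"z":0,"twist":0,"jaw":0.5},{"x":0,"y":0,"z":0,"twist":0,"jaw":0.5}])

```text
time_s: 13.55
eef_pos: [0.3816, 0.0301, 0.0047]
ee_rot: [0.707, 0.707, 0.0, 0.0]
contact_force: [-0.5, -0.4, -1.8]
gripper_width: 0.0119
finger_force: 79.8
```

Emit:
step_arm(force=80, moves=[{"x":0,"y":0,"z":0.15,"twist":0,"jaw":0.5},{"x":0,"y":0,"z":0,"twist":0,"jaw":0.5},{"x":0,"y":0,"z":0,"twist":0,"jaw":1.6},{"x":0,"y":0,"z":0,"twist":0,"jaw":2},{"x":0,"y":0,"z":0,"twist":0,"jaw":2.2},{"x":0,"y":0,"z":0,"twist":0,"jaw":2.2},{"x":0,"y":0,"z":-1,"twist":0,"jaw":2.2},{"x":0,"y":0,"z":-2,"twist":0,"jaw":2.2}])

```text
time_s: 14.35
eef_pos: [0.3802, 0.0301, 0.0322]
ee_rot: [0.707, 0.707, -0.001, -0.001]
contact_force: [-0.5, -0.2, 0.1]
gripper_width: 0.0222
finger_force: 0.0
```

Emit:
step_arm(force=80, moves=[{"x":0,"y":0,"z":-4,"twist":0,"jaw":2.2},{"x":0,"y":0,"z":-4,"twist":0,"jaw":4},{"x":0,"y":0,"z":-4,"twist":0,"jaw":6},{"x":2,"y":4,"z":-4,"twist":0,"jaw":6},{"x":2,"y":4,"z":-2,"twist":0,"jaw":6},{"x":2,"y":4,"z":0,"twist":0,"jaw":6},{"x":0,"y":4,"z":0,"twist":0,"jaw":6},{"x":0,"y":2,"z":0,"twist":0,"jaw":6}])

```text
time_s: 15.15
eef_pos: [0.5568, 0.0874, 0.206]
ee_rot: [0.707, 0.707, -0.0, 0.0]
contact_force: [-1.6, 0.3, 0.4]
gripper_width: 0.0602
finger_force: 0.0
```

```bash
python3 - <<'E'
from h import *
st()
C,im=snap('wrist','w7.png')
for t,z in [('tray_wide',.01),('tray_medium',.01),('tray_long',.01),('bar',.02),('driver_medium',.043),('driver_wide',.043),('case',.07)]:
    r=find('wrist',t)
    if r: print(t,round(r['score'],2),np.round(r['bbox']), rect(C,r['region'],z))
E
```

```text
t 15.15 p [556.8  87.4 206. ] tx [-0.001  1.    -0.   ] ty [ 1.     0.001 -0.   ] w 0.0602 F [-1.6  0.3  0.4] g 0.0
tray_wide 0.64 [234. 275.  53.  69.] [423.2 -25.   74.5  40.6  48.4]
tray_medium 0.88 [322. 267.  44.  80.] [564.3 -49.5 129.2  53.4  83.2]
tray_long 0.84 [418. 256.  35.  49.] [691.6 -28.4  76.4  47.3 -90. ]
bar 0.84 [190. 252.  28.  83.] [387.3 -21.7 122.1  23.4  90. ]
driver_medium 0.57 [375. 129.  40. 105.] [619.7 143.  109.8  40.6 -88.9]
driver_wide 0.73 [231. 274.  54.  68.] [436.8  -6.3  68.6  37.2  47.7]
case 0.63 [298. 106. 390. 212.] [5.401e+02 1.566e+02 3.352e+02 1.963e+02 1.000e-01]
```

View pics/w7.png

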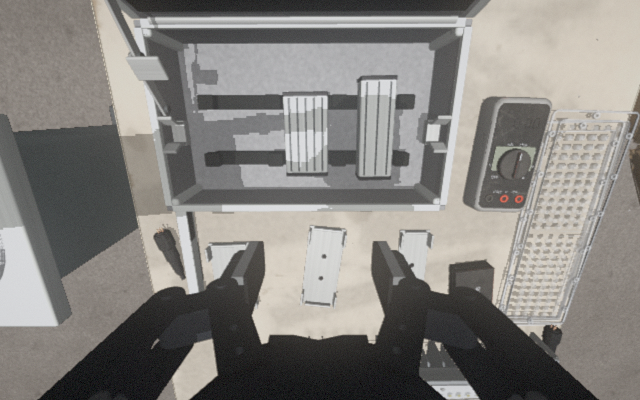

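The picture shows both drivers clear of the bar: wide at (306,134), medium at (378,127). The brackets are at (174,132) and (433,132). The bar lies in front of the case at (190,252), and the knee pad is at (148,68).

```bash
python3 - <<'E'
from h import *
C=cam('wrist')
im=cv2.imread('pics/w7.png'); cv2.imwrite('pics/w7c.png',cv2.resize(im[0:220,120:480],None,fx=2.2,fy=2.7))
print('rim out', unproj(C,[(138,23),(472,23),(165,207),(445,207)],.07).round(3)[:,:2])
print('med',unproj(C,[(359,79),(396,79),(361,173),(391,173)],.043).round(3)[:,:2])
print('wide',unproj(C,[(284,95),(327,95),(287,172),(327,172)],.043).round(3)[:,:2])
print('pad',unproj(C,[(148,68)],.1).round(3))
print('brk',unproj(C,[(174,132),(433,132)],.06).round(3))
E
```

```text
rim out [[0.396 0.237]
 [0.693 0.237]
 [0.39  0.063]
 [0.693 0.063]]
med [[0.598 0.194]
 [0.636 0.194]
 [0.605 0.095]
 [0.639 0.095]]
wide [[0.52  0.178]
 [0.565 0.178]
 [0.52  0.096]
 [0.566 0.096]]
pad [[0.414 0.196 0.1  ]]
brk [[0.407 0.142 0.06 ]
 [0.674 0.142 0.06 ]]
```

View pics/w7c.png

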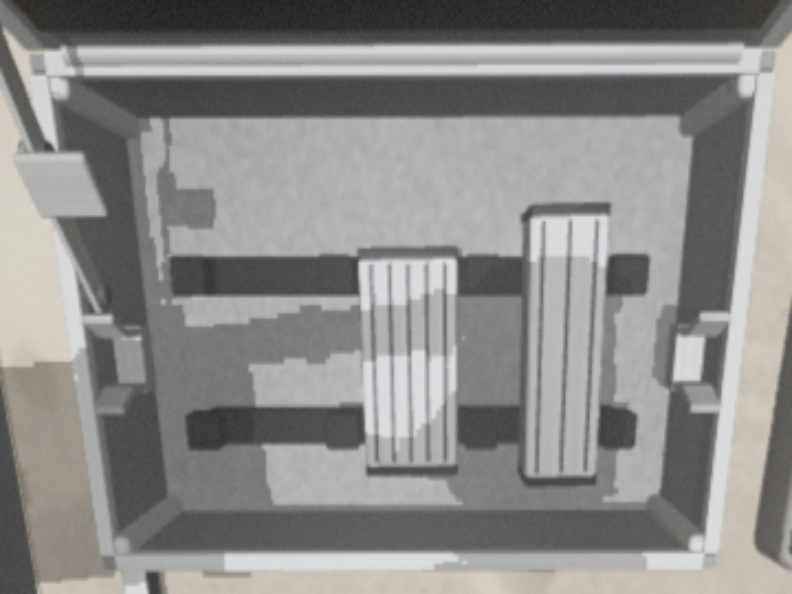

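The enlarged view shows the drivers standing straight, with both brackets empty and clear. The medium driver's centre is near (620,142) mm. Picking the medium one first.

Emit:
step_arm(force=60, moves=[{"x":1.8,"y":2.1,"z":0,"twist":0,"jaw":5.2},{"x":1.8,"y":2.1,"z":0,"twist":0,"jaw":5.2},{"x":1.8,"y":2.1,"z":0,"twist":0,"jaw":5.2},{"x":0,"y":0,"z":4,"twist":0,"jaw":5.2},{"x":0,"y":0,"z":4,"twist":0,"jaw":5.2},{"x":0,"y":0,"z":3,"twist":0,"jaw":5.2},{"x":0,"y":0,"z":3,"twist":0,"jaw":5.2},{"x":0,"y":0,"z":0,"twist":0,"jaw":5.2}])

```text
time_s: 16.35
eef_pos: [0.6142, 0.1402, 0.0609]
ee_rot: [0.707, 0.707, -0.004, -0.003]
contact_force: [-0.7, -1.1, -1.0]
gripper_width: 0.052
finger_force: 0.0
```

Emit:
step_arm(force=60, moves=[{"x":0,"y":0,"z":1.5,"twist":0,"jaw":5.2},{"x":0,"y":0,"z":1,"twist":0,"jaw":5.2},{"x":0,"y":0,"z":1,"twist":0,"jaw":5.2},{"x":0,"y":0,"z":1,"twist":0,"jaw":5.2},{"x":0,"y":0,"z":0.3,"twist":0,"jaw":5.2},{"x":0,"y":0,"z":0,"twist":0,"jaw":5.2},{"x":0,"y":0,"z":0,"twist":0,"jaw":5.2},{"x":0,"y":0,"z":0,"twist":0,"jaw":5.2}])

```text
time_s: 17.15
eef_pos: [0.618, 0.1409, 0.0188]
ee_rot: [0.707, 0.707, 0.0, 0.0]
contact_force: [1.1, -0.5, 0.3]
gripper_width: 0.0517
finger_force: 0.0
```

Emit:
step_arm(force=80, moves=[{"x":0,"y":0,"z":0,"twist":0,"jaw":4},{"x":0,"y":0,"z":0,"twist":0,"jaw":3},{"x":0,"y":0,"z":0,"twist":0,"jaw":2.5},{"x":0,"y":0,"z":0,"twist":0,"jaw":2.5},{"x":0,"y":0,"z":0,"twist":0,"jaw":2.5},{"x":0,"y":0,"z":-1,"twist":0,"jaw":2.5},{"x":0,"y":0,"z":-2,"twist":0,"jaw":2.5},{"x":0,"y":0,"z":-2,"twist":0,"jaw":2.5}])

```text
time_s: 17.95
eef_pos: [0.6164, 0.1406, 0.0671]
ee_rot: [0.707, 0.707, -0.002, -0.001]
contact_force: [1.2, 0.4, -2.2]
gripper_width: 0.0356
finger_force: 81.4
```

Emit:
step_arm(force=80, moves=[{"x":0,"y":0,"z":-3,"twist":0,"jaw":2.5},{"x":0,"y":0,"z":-3,"twist":0,"jaw":2.5},{"x":0,"y":0,"z":-3,"twist":0,"jaw":2.5},{"x":0,"y":0,"z":-2,"twist":0,"jaw":2.5},{"x":-3,"y":0,"z":0,"twist":0,"jaw":2.5},{"x":-3,"y":0,"z":0,"twist":0,"jaw":2.5},{"x":-3,"y":0,"z":0,"twist":0,"jaw":2.5},{"x":-3,"y":0,"z":0,"twist":0,"jaw":2.5}])

```text
time_s: 18.75
eef_pos: [0.6169, 0.0198, 0.1772]
ee_rot: [0.707, 0.707, -0.001, -0.001]
contact_force: [0.2, -0.1, -2.7]
gripper_width: 0.0353
finger_force: 81.5
```

```bash
cat > trays.py <<'E'
from h import *
def model(L,W,z=.003):
    return L,W
st()
for n in ('wrist','side','scene'):
    C,im=snap(n,'tr_%s.png'%n)
    for t in ('tray_wide','tray_medium','tray_long'):
        r=find(n,t)
        if r: print(n,t,round(r['score'],2),np.round(r['bbox']), rect(C,r['region'],.008))
E
python3 trays.py
python3 - <<'E'
from h import *
r=find('wrist','driver_medium'); C=cam('wrist'); z=get_obs()['eef_pos'][2]+.024
print(r['score'],r['bbox'],rect(C,r['region'],z))
E
```

```text
t 18.75 p [616.9  19.8 177.2] tx [-0.  1.  0.] ty [ 1.     0.    -0.002] w 0.0353 F [ 0.2 -0.1 -2.7] g 81.5453052520752
wrist tray_wide 0.88 [172. 242.  64.  82.] [434.4 -64.  109.8  70.3 -87.8]
wrist tray_medium 0.57 [268. 218.  23.  68.] [555.4 -30.   91.6  28.7  86.1]
wrist tray_long 0.81 [381. 231.  41.  85.] [692.1 -49.  115.3  45.   89.6]
side tray_wide 0.6 [242. 208.  32.  26.] [438.3 -63.2 104.5  73.3 -87.8]
side tray_medium 0.75 [254. 240.  42.  20.] [566.  -48.2 123.6  60.6  83.8]
side tray_long 0.74 [253. 276.  57.  26.] [692.8 -64.4 146.9  52.6 -88.8]
scene tray_wide 0.78 [396. 259.  42.  30.] [436.3 -63.6 110.9  69.1 -87.9]
scene tray_medium 0.77 [361. 233.  48.  27.] [563.5 -54.  129.8  70.5  84.1]
scene tray_long 0.79 [334. 214.  43.  23.] [691.6 -68.7 148.2  58.6  89.9]
0.93 [317.1, 243.6, 85.8, 193.9] [618.7  30.9 102.8  37.3 -89.8]
```

View pics/tr_wrist.png

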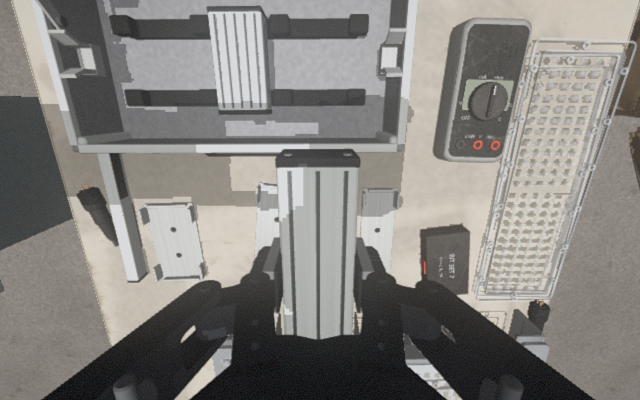

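The picture shows the driver held straight in the fingers, with its top end at row 152. The medium tray is partly hidden behind it at (268,218). The wide driver at (240,60) is undisturbed.

```bash
cat >> h.py <<'E'
def Twrist():
    # camera pose in tool frame, from now
    o=get_obs(); K,Rm,t=cam('wrist'); Rt=R.from_quat(o['ee_rot']).as_matrix(); p=np.array(o['eef_pos'])
    return K,Rm@Rt,Rm@p+t
def camat(p,Rt):
    K,A,b=Twrist(); Rm=A@Rt.T; return K,Rm,b-Rm@np.array(p)
E
python3 - <<'E'
from h import *
C=cam('wrist')
print('top edge row150/163 z.201',unproj(C,[(317,150),(317,163)],.201).round(4))
print('bottom edge', unproj(C,[(317,150)],.173).round(4))
im=cv2.imread('pics/w5.png')
C5=camat([.5098,.0271,.0544],np.array([[1,0,0],[0,-1,0],[0,0,-1.]]).T)
h=unproj(C5,[(403,144),(453,149)],.003); print('holes',h.round(4),'mid',h.mean(0),'ang',np.degrees(np.arctan2(*(h[0]-h[1])[[1,0]])))
# w2
C2=camat([.5456,.138,.2313],np.array([[1,0,0],[0,-1,0],[0,0,-1.]]).T)
for a in ([(445,155),(471,158)],[(442,242),(467,242)],[(471,50),(500,50)]): 
    h=unproj(C2,a,.003); print(h.mean(0).round(4),np.degrees(np.arctan2(*(h[0]-h[1])[[1,0]])))
E
```

```text
top edge row150/163 z.201 [[0.6183 0.0813 0.201 ]
 [0.6183 0.0755 0.201 ]]
bottom edge [[0.6183 0.0774 0.173 ]]
holes [[ 0.5636 -0.0338  0.003 ]
 [ 0.5601 -0.0694  0.003 ]] mid [ 0.56185576 -0.05158142  0.003     ] ang 84.39720680634784
[ 0.5618 -0.0533  0.003 ] 83.50892245991213
[ 0.4336 -0.0679  0.003 ] 89.97007067342372
[ 0.6912 -0.0666  0.003 ] 90.005015358555
```

Emit:
step_arm(force=80, moves=[{"x":-2.5,"y":-1.8,"z":0,"twist":0,"jaw":2.5},{"x":-2.5,"y":-1.8,"z":0,"twist":0,"jaw":2.5},{"x":-2.34,"y":-1.82,"z":0,"twist":0,"jaw":2.5},{"x":0,"y":0,"z":0,"twist":0.105,"jaw":2.5},{"x":0,"y":0,"z":4,"twist":0,"jaw":2.5},{"x":0,"y":0,"z":4,"twist":0,"jaw":2.5},{"x":0,"y":0,"z":3.7,"twist":0,"jaw":2.5},{"x":0,"y":0,"z":0,"twist":0,"jaw":2.5}])

```text
time_s: 20.2
eef_pos: [0.5594, -0.0519, 0.0544]
ee_rot: [0.743, 0.669, -0.004, -0.005]
contact_force: [-1.3, -0.4, -3.3]
gripper_width: 0.0354
finger_force: 81.3
```

```bash
python3 - <<'E'
from h import *
st(); C,im=snap('wrist','w8.png')
for n in('driver_medium','tray_medium'):
    r=find('wrist',n)
    if r: print(r['score'],r['bbox'])
e=R.from_quat(get_obs()['ee_rot']).as_matrix(); p=np.array(get_obs()['eef_pos'])
# tray outer top-end line predicted
c=np.array([.563,-.051]); u=np.array([.105,.9945]); v=np.array([.9945,-.105])
print(proj(C,[[*(c+u*.0625+s*v*.025),z] for s in(-1,1) for z in (0,.010)]).round())
c2=p[:2]+.0026*e[:2,0]
print(proj(C,[[*(c2+e[:2,0]*.055+s*e[:2,1]*.0185),z] for s in(-1,1) for z in (p[2]-.0038,p[2]+.024)]).round())
E
```

```text
t 20.2 p [559.4 -51.9  54.4] tx [0.105 0.995 0.001] ty [ 0.994 -0.105 -0.012] w 0.0354 F [-1.3 -0.4 -3.3] g 81.33149027824402
0.89 [315.5, 244.3, 86.6, 191.3]
0.93 [325.9, 147.7, 78.7, 35.0]
[[286. 129.]
 [284. 130.]
 [358. 129.]
 [360. 130.]]
[[289. 151.]
 [281. 160.]
 [363. 151.]
 [372. 160.]]
```

View pics/w8.png

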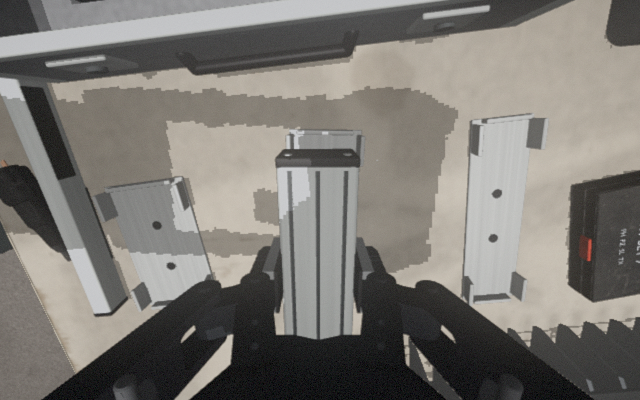

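The picture shows the tray end at (288,130)–(362,133), slightly right of the driver, whose end runs (277,150)–(358,150). I'll shift about 2 mm right and continue.

Emit:
step_arm(force=80, moves=[{"x":0,"y":0.2,"z":0,"twist":0,"jaw":2.5},{"x":0,"y":0,"z":1,"twist":0,"jaw":2.5},{"x":0,"y":0,"z":1,"twist":0,"jaw":2.5},{"x":0,"y":0,"z":0,"twist":0,"jaw":2.5},{"x":0,"y":0,"z":0,"twist":0,"jaw":2.5},{"x":0,"y":0,"z":0,"twist":0,"jaw":2.5},{"x":0,"y":0,"z":0,"twist":0,"jaw":2.5},{"x":0,"y":0,"z":0,"twist":0,"jaw":2.5}])

```text
time_s: 21.15
eef_pos: [0.5656, -0.0529, 0.0415]
ee_rot: [0.743, 0.669, 0.0, 0.0]
contact_force: [-0.6, 0.3, -2.6]
gripper_width: 0.0352
finger_force: 81.5
```

```bash
python3 - <<'E'
from h import *
st(); C,im=snap('wrist','w9.png')
e=R.from_quat(get_obs()['ee_rot']).as_matrix(); p=np.array(get_obs()['eef_pos'])
for n,z in(('driver_medium',p[2]+.024),('tray_medium',.01)):
    r=find('wrist',n)
    if r:
        print(round(r['score'],2),r['bbox'])
        reg=r['region']; ys,xs=np.where(reg); top=ys.min(); 
        for row in range(top+2,top+26,6):
            q=np.where(reg[row])[0]; w=unproj(C,[(q.min(),row),(q.max(),row)],z)[:,:2]; print(row,q.min(),q.max(),'tool frame mm:',(((w-p[:2])@e[:2,:2])*1000).round(1).tolist())
cv2.imwrite('pics/w9c.png',cv2.resize(im[90:230,230:410,::-1],None,fx=4,fy=4))
E
```

```text
t 21.15 p [565.6 -52.9  41.5] tx [ 0.105  0.994 -0.   ] ty [ 0.994 -0.105  0.001] w 0.0352 F [-0.6  0.3 -2.6] g 81.45276188850403
0.9 [317.2, 243.7, 84.9, 193.0]
149 282 350 tool frame mm: [[60.7, -14.2], [60.7, 15.2]]
155 277 357 tool frame mm: [[58.1, -16.5], [58.1, 18.3]]
161 276 360 tool frame mm: [[55.5, -17.0], [55.4, 19.8]]
167 276 359 tool frame mm: [[52.8, -17.2], [52.8, 19.4]]
0.85 [314.2, 144.1, 87.8, 30.3]
132 277 353 tool frame mm: [[63.7, -24.0], [63.7, 23.2]]
138 273 356 tool frame mm: [[60.0, -26.6], [60.0, 25.2]]
144 272 356 tool frame mm: [[56.3, -27.4], [56.3, 25.4]]
150 272 355 tool frame mm: [[52.5, -27.6], [52.5, 24.9]]
```

View pics/w9c.png

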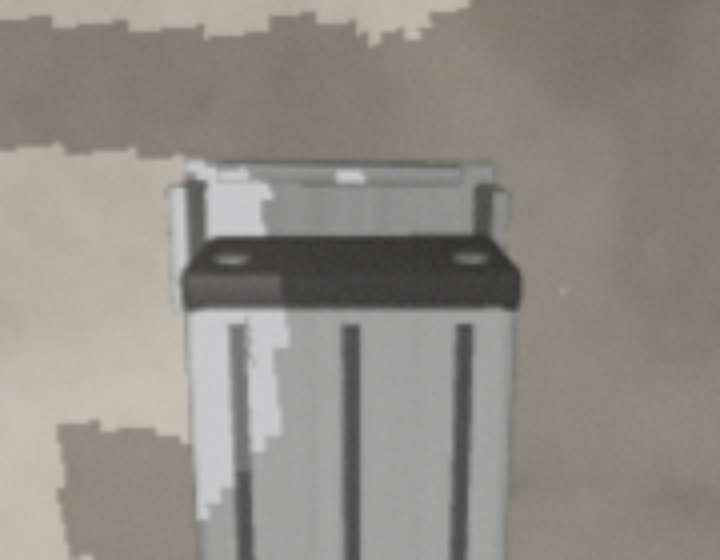

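The crop shows the driver centred in the tray lengthways and about 2 mm too far right between the lugs (tray edges at 170–505, driver at 183–518). I'll correct that and lower it.

Emit:
step_arm(force=80, moves=[{"x":0,"y":-0.2,"z":0,"twist":0,"jaw":2.5},{"x":0,"y":0,"z":1,"twist":0,"jaw":2.5},{"x":0,"y":0,"z":1,"twist":0,"jaw":2.5},{"x":0,"y":0,"z":0.6,"twist":0,"jaw":2.5},{"x":0,"y":0,"z":0.5,"twist":0,"jaw":2.5},{"x":0,"y":0,"z":0.2,"twist":0,"jaw":2.5},{"x":0,"y":0,"z":0.1,"twist":0,"jaw":2.5},{"x":0,"y":0,"z":0,"twist":0,"jaw":2.5}])

```text
time_s: 22.1
eef_pos: [0.5637, -0.0527, 0.0074]
ee_rot: [0.743, 0.669, 0.0, 0.0]
contact_force: [0.9, -0.6, -1.5]
gripper_width: 0.0354
finger_force: 81.5
```

Emit:
step_arm(force=80, moves=[{"x":0,"y":0,"z":0.05,"twist":0,"jaw":2.5},{"x":0,"y":0,"z":0,"twist":0,"jaw":3.7},{"x":0,"y":0,"z":0,"twist":0,"jaw":4.2},{"x":0,"y":0,"z":0,"twist":0,"jaw":4.8},{"x":0,"y":0,"z":0,"twist":0,"jaw":5},{"x":0,"y":0,"z":-1,"twist":0,"jaw":5},{"x":0,"y":0,"z":-2,"twist":0,"jaw":5},{"x":0,"y":0,"z":-3,"twist":0,"jaw":5}])

```text
time_s: 22.9
eef_pos: [0.5623, -0.0525, 0.066]
ee_rot: [0.743, 0.669, -0.001, -0.001]
contact_force: [0.5, -0.2, 0.1]
gripper_width: 0.0498
finger_force: 0.0
```

Emit:
step_arm(force=80, moves=[{"x":0,"y":0,"z":-4,"twist":-0.105,"jaw":5},{"x":0,"y":0,"z":-4,"twist":0,"jaw":6},{"x":0,"y":0,"z":-4,"twist":0,"jaw":6},{"x":3,"y":0,"z":-2,"twist":0,"jaw":6},{"x":3,"y":0,"z":0,"twist":0,"jaw":6},{"x":3,"y":0,"z":0,"twist":0,"jaw":6},{"x":0,"y":0,"z":0,"twist":0,"jaw":6},{"x":0,"y":0,"z":0,"twist":0,"jaw":6}])

```text
time_s: 23.7
eef_pos: [0.5634, 0.0376, 0.2073]
ee_rot: [0.707, 0.708, 0.0, 0.0]
contact_force: [-0.9, -0.3, -0.1]
gripper_width: 0.0603
finger_force: 0.0
```

```bash
python3 - <<'E'
from h import *
st()
C,im=snap('wrist','w10.png')
for t,z in [('tray_wide',.01),('tray_medium',.01),('tray_long',.01),('driver_medium',.031),('driver_wide',.043),('bar',.02)]:
    r=find('wrist',t)
    if r: print(t,round(r['score'],2),np.round(r['bbox']), rect(C,r['region'],z))
E
```

```text
t 23.7 p [563.4  37.6 207.3] tx [-0.001  1.    -0.001] ty [1.    0.001 0.001] w 0.0603 F [-0.9 -0.3 -0.1] g 0.0
tray_wide 0.7 [222. 242.  51.  73.] [435.9 -62.9 107.   65.8 -88. ]
tray_medium 0.71 [288.  85. 355. 167.] [5.362e+02 1.346e+02 3.781e+02 1.804e+02 1.000e-01]
tray_long 0.62 [292.  85. 354. 170.] [5.367e+02 1.345e+02 3.774e+02 1.804e+02 1.000e-01]
driver_medium 0.81 [318. 240.  35.  87.] [565.3 -47.2 120.4  38.7  84.8]
driver_wide 0.73 [298.  86.  51.  94.] [544.6 137.   89.9  46.8 -89.7]
bar 0.96 [180. 223.  35. 114.] [387.2 -31.1 162.2  25.2 -89.9]
```

View pics/w10.png

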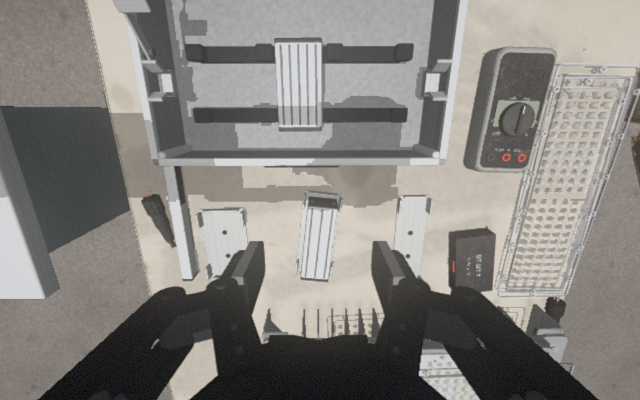

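The picture shows the medium driver lying in its tray at (319,238) and the wide driver in the case at (298,85). That was my 14th and last picture, so I continue on numbers only.

Emit:
step_arm(force=60, moves=[{"x":3.4,"y":-0.64,"z":0,"twist":0,"jaw":6.4},{"x":3.4,"y":-0.64,"z":0,"twist":0,"jaw":6.4},{"x":3.4,"y":-0.64,"z":0,"twist":0,"jaw":6.4},{"x":0,"y":0,"z":4,"twist":0,"jaw":6.4},{"x":0,"y":0,"z":4,"twist":0,"jaw":6.4},{"x":0,"y":0,"z":4,"twist":0,"jaw":6.4},{"x":0,"y":0,"z":2,"twist":0,"jaw":6.4},{"x":0,"y":0,"z":0,"twist":0,"jaw":6.4}])

```text
time_s: 24.85
eef_pos: [0.5417, 0.1386, 0.0621]
ee_rot: [0.707, 0.707, -0.003, -0.002]
contact_force: [0.0, -0.4, 0.4]
gripper_width: 0.0637
finger_force: 0.0
```

```bash
python3 - <<'E'
from h import *
st()
C,im=snap('wrist','w11.png')
r=find('wrist','driver_wide')
print(round(r['score'],2),np.round(r['bbox']), rect(C,r['region'],.043))
E
```

```text
t 24.85 p [541.7 138.6  62.1] tx [ 0.     1.    -0.002] ty [ 1.    -0.    -0.008] w 0.0637 F [ 0.  -0.4  0.4] g 0.0
0.9 [320. 229.  82. 136.] [544.8 139.1  96.4  48.3 -89.1]
```

Emit:
step_arm(force=60, moves=[{"x":0,"y":0.05,"z":1,"twist":0,"jaw":6.4},{"x":0,"y":0,"z":1,"twist":0,"jaw":6.4},{"x":0,"y":0,"z":1,"twist":0,"jaw":6.4},{"x":0,"y":0,"z":1,"twist":0,"jaw":6.4},{"x":0,"y":0,"z":0.5,"twist":0,"jaw":6.4},{"x":0,"y":0,"z":0,"twist":0,"jaw":6.4},{"x":0,"y":0,"z":0,"twist":0,"jaw":6.4},{"x":0,"y":0,"z":0,"twist":0,"jaw":6.4}])

```text
time_s: 25.75
eef_pos: [0.5451, 0.1395, 0.0222]
ee_rot: [0.707, 0.707, 0.0, 0.0]
contact_force: [-0.2, -1.2, -0.5]
gripper_width: 0.0638
finger_force: 0.0
```

Emit:
step_arm(force=80, moves=[{"x":0,"y":0,"z":0,"twist":0,"jaw":5},{"x":0,"y":0,"z":0,"twist":0,"jaw":4},{"x":0,"y":0,"z":0,"twist":0,"jaw":3.5},{"x":0,"y":0,"z":0,"twist":0,"jaw":3.5},{"x":0,"y":0,"z":0,"twist":0,"jaw":3.5},{"x":0,"y":0,"z":0,"twist":0,"jaw":3.5},{"x":0,"y":0,"z":0,"twist":0,"jaw":3.5},{"x":0,"y":0,"z":0,"twist":0,"jaw":3.5}])

```text
time_s: 26.55
eef_pos: [0.5453, 0.1395, 0.0226]
ee_rot: [0.707, 0.707, 0.001, 0.0]
contact_force: [-0.7, 0.2, 4.7]
gripper_width: 0.0451
finger_force: 84.3
```

Emit:
step_arm(force=80, moves=[{"x":0,"y":0,"z":-1,"twist":0,"jaw":3.5},{"x":0,"y":0,"z":-2,"twist":0,"jaw":3.5},{"x":0,"y":0,"z":-2,"twist":0,"jaw":3.5},{"x":0,"y":0,"z":-3,"twist":0,"jaw":3.5},{"x":0,"y":0,"z":-3,"twist":0,"jaw":3.5},{"x":0,"y":0,"z":-3,"twist":0,"jaw":3.5},{"x":0,"y":0,"z":-2,"twist":0,"jaw":3.5},{"x":0,"y":0,"z":0,"twist":0,"jaw":3.5}])

```text
time_s: 27.35
eef_pos: [0.5459, 0.1396, 0.1853]
ee_rot: [0.707, 0.707, 0.002, 0.002]
contact_force: [0.0, 0.4, -2.5]
gripper_width: 0.0453
finger_force: 83.6
```

Emit:
step_arm(force=80, moves=[{"x":-3.4,"y":-1.8,"z":0,"twist":0,"jaw":3.5},{"x":-3.4,"y":-1.8,"z":0,"twist":0,"jaw":3.5},{"x":-3.4,"y":-1.8,"z":0,"twist":0,"jaw":3.5},{"x":-3.4,"y":-1.8,"z":0,"twist":0,"jaw":3.5},{"x":-3.4,"y":-1.8,"z":0,"twist":0,"jaw":3.5},{"x":-3.2,"y":-1.9,"z":0,"twist":0,"jaw":3.5},{"x":0,"y":0,"z":3,"twist":0,"jaw":3.5},{"x":0,"y":0,"z":0,"twist":0,"jaw":3.5}])

```text
time_s: 28.15
eef_pos: [0.4329, -0.0629, 0.1461]
ee_rot: [0.708, 0.706, -0.002, -0.004]
contact_force: [-0.3, -0.8, -4.2]
gripper_width: 0.0453
finger_force: 83.2
```

Emit:
step_arm(force=80, moves=[{"x":0,"y":0,"z":3,"twist":0,"jaw":3.5},{"x":0,"y":0,"z":3,"twist":0,"jaw":3.5},{"x":0,"y":0,"z":3,"twist":0,"jaw":3.5},{"x":0,"y":0,"z":0.8,"twist":0,"jaw":3.5},{"x":0,"y":0,"z":0,"twist":0,"jaw":3.5},{"x":0,"y":0,"z":0,"twist":0,"jaw":3.5},{"x":0,"y":0,"z":0,"twist":0,"jaw":3.5},{"x":0,"y":0,"z":0,"twist":0,"jaw":3.5}])

```text
time_s: 28.95
eef_pos: [0.4367, -0.0628, 0.0553]
ee_rot: [0.707, 0.707, 0.001, 0.001]
contact_force: [-0.6, 0.3, -2.2]
gripper_width: 0.0454
finger_force: 83.3
```

```bash
cat > chk.py <<'E'
from h import *
import sys
d,t,bo=sys.argv[1],sys.argv[2],float(sys.argv[3])
st(); C,im=snap('wrist','w_chk.png')
e=R.from_quat(get_obs()['ee_rot']).as_matrix(); p=np.array(get_obs()['eef_pos'])
for n,z in((d,p[2]-bo+.028),(t,.01)):
    r=find('wrist',n)
    if r:
        reg=r['region']; ys,xs=np.where(reg); top=ys.min(); print(n,round(r['score'],2),r['bbox'],'top tool-x z/zbot',((unproj(C,[(320,top)],z)[0][:2]-p[:2])@e[:2,:2]*1000).round(1),((unproj(C,[(320,top)],z-.028 if n==d else 0)[0][:2]-p[:2])@e[:2,:2]*1000).round(1))
        for row in range(top+2,top+38,5):
            q=np.where(reg[row])[0]; w=unproj(C,[(q.min(),row),(q.max(),row)],z)[:,:2]; print(row,q.min(),q.max(),'tool frame mm:',(((w-p[:2])@e[:2,:2])*1000).round(1).tolist())
for n in('side','scene','wrist'):
    C,im=snap(n)
    for a in (t,d):
        r=find(n,a)
        if r: print(n,a,round(r['score'],2),rect(C,r['region'],.008 if a==t else p[2]-bo+.028))
E
python3 chk.py driver_wide tray_wide .0074
```

```text
t 28.95 p [436.7 -62.8  55.3] tx [-0.     1.    -0.001] ty [1.    0.    0.003] w 0.0454 F [-0.6  0.3 -2.2] g 83.2528567314148
driver_wide 0.96 [317.0, 257.5, 100.0, 167.7] top tool-x z/zbot [48.7  2.3] [42.3  2.6]
176 275 360 tool frame mm: [[47.8, -18.4], [47.7, 20.6]]
181 271 363 tool frame mm: [[45.4, -20.3], [45.4, 22.1]]
186 268 366 tool frame mm: [[43.0, -21.8], [43.0, 23.7]]
191 267 367 tool frame mm: [[40.6, -22.4], [40.6, 24.3]]
196 268 366 tool frame mm: [[38.2, -22.1], [38.1, 23.9]]
201 268 365 tool frame mm: [[35.7, -22.2], [35.6, 23.6]]
206 269 366 tool frame mm: [[33.2, -21.9], [33.1, 24.2]]
211 270 366 tool frame mm: [[30.6, -21.6], [30.6, 24.3]]
tray_wide 0.7 [313.2, 163.2, 91.4, 34.3] top tool-x z/zbot [53.2  3. ] [51.9  3.1]
148 293 356 tool frame mm: [[51.8, -15.4], [51.8, 27.6]]
153 271 358 tool frame mm: [[48.4, -30.5], [48.4, 29.1]]
158 268 360 tool frame mm: [[45.0, -32.8], [45.0, 30.6]]
163 268 360 tool frame mm: [[41.5, -33.0], [41.5, 30.8]]
168 268 359 tool frame mm: [[38.0, -33.2], [38.0, 30.2]]
173 268 357 tool frame mm: [[34.5, -33.3], [34.4, 29.0]]
178 269 272 tool frame mm: [[30.9, -32.8], [30.9, -30.7]]Traceback (most recent call last):
  File "chk.py", line 11, in <module>
    q=np.where(reg[row])[0]; w=unproj(C,[(q.min(),row),(q.max(),row)],z)[:,:2]; print(row,q.min(),q.max(),'tool frame mm:',(((w-p[:2])@e[:2,:2])*1000).round(1).tolist())
                                          ~~~~~^^
    return umr_minimum(a, axis, None, out, keepdims, initial, where)
ValueError: zero-size array to reduction operation minimum which has no identity
```

Emit:
step_arm(force=80, moves=[{"x":0.2,"y":-0.05,"z":0,"twist":-0.035,"jaw":3.5},{"x":0,"y":0,"z":1.2,"twist":0,"jaw":3.5},{"x":0,"y":0,"z":1.2,"twist":0,"jaw":3.5},{"x":0,"y":0,"z":1,"twist":0,"jaw":3.5},{"x":0,"y":0,"z":0.6,"twist":0,"jaw":3.5},{"x":0,"y":0,"z":0.3,"twist":0,"jaw":3.5},{"x":0,"y":0,"z":0.1,"twist":0,"jaw":3.5},{"x":0,"y":0,"z":0,"twist":0,"jaw":3.5}])

```text
time_s: 29.9
eef_pos: [0.4353, -0.0607, 0.0106]
ee_rot: [0.695, 0.719, 0.0, 0.0]
contact_force: [-3.9, 1.9, 4.5]
gripper_width: 0.0453
finger_force: 84.2
```

Emit:
step_arm(force=80, moves=[{"x":0,"y":0,"z":0,"twist":0,"jaw":4.7},{"x":0,"y":0,"z":0,"twist":0,"jaw":5.2},{"x":0,"y":0,"z":0,"twist":0,"jaw":5.5},{"x":0,"y":0,"z":0,"twist":0,"jaw":5.5},{"x":0,"y":0,"z":-1,"twist":0,"jaw":5.5},{"x":0,"y":0,"z":-2,"twist":0,"jaw":5.5},{"x":0,"y":0,"z":-4,"twist":0.035,"jaw":5.5},{"x":0,"y":0,"z":-4,"twist":0,"jaw":5.5}])

```text
time_s: 30.7
eef_pos: [0.4347, -0.0605, 0.1209]
ee_rot: [0.707, 0.707, -0.0, -0.0]
contact_force: [0.9, 0.2, 0.7]
gripper_width: 0.055
finger_force: 0.0
```

Emit:
step_arm(force=80, moves=[{"x":0,"y":0,"z":-4,"twist":0,"jaw":4},{"x":0,"y":0,"z":-3,"twist":0,"jaw":4},{"x":3,"y":2,"z":0,"twist":0,"jaw":4},{"x":3,"y":2,"z":0,"twist":0,"jaw":4},{"x":1.5,"y":0,"z":0,"twist":0,"jaw":4},{"x":0,"y":0,"z":0,"twist":0,"jaw":4},{"x":0,"y":0,"z":0,"twist":0,"jaw":4},{"x":0,"y":0,"z":0,"twist":0,"jaw":4}])

```text
time_s: 31.5
eef_pos: [0.4751, 0.0137, 0.19]
ee_rot: [0.707, 0.707, 0.0, 0.0]
contact_force: [-0.2, 0.1, -0.4]
gripper_width: 0.04
finger_force: 0.0
```

```bash
python3 - <<'E'
from h import *
st()
for n in ('wrist','side','scene'):
    C,im=snap(n,'x12_%s.png'%n)
    for t,z in [('tray_wide',.008),('tray_medium',.008),('tray_long',.008),('driver_medium',.031),('driver_wide',.031),('driver_long',.043),('bar',.02)]:
        r=find(n,t)
        if r: print(n,t,round(r['score'],2),np.round(r['bbox']), rect(C,r['region'],z))
E
```

```text
t 31.5 p [475.1  13.7 190. ] tx [ 0.001  1.    -0.   ] ty [ 1.    -0.001  0.   ] w 0.04 F [-0.2  0.1 -0.4] g 0.0
wrist tray_wide 0.62 [287. 232.  50.  76.] [435.5 -64.2 107.6  63.5 -87.6]
wrist tray_medium 0.81 [390. 209.  53.  66.] [567.5 -31.7  88.7  55.1  83.5]
wrist tray_long 0.87 [488. 234.  61. 103.] [693.3 -66.2 149.5  53.8  89.6]
wrist driver_medium 0.64 [392. 228.  46.  93.] [562.4 -47.3 116.2  43.8  84.3]
wrist driver_wide 0.58 [283. 238.  46.  74.] [437.4 -58.6  98.6  47.8 -86.2]
wrist bar 0.57 [235. 149.  37. 246.] [384.7   1.4 223.7  19.6 -89.7]
side tray_wide 0.43 [244. 209.  30.  22.] [460.  -74.4 112.7  55.5  64. ]
side tray_medium 0.57 [255. 239.  46.  19.] [574.4 -51.4 129.5  50.   77.4]
side tray_long 0.79 [254. 276.  57.  23.] [693.1 -63.3 144.3  53.9  89.7]
side driver_medium 0.73 [336. 195. 114. 152.] [ 4.249e+02  2.185e+02  5.819e+02  3.371e+02 -5.000e-01]
side driver_wide 0.69 [244. 204.  33.  21.] [448.6 -61.   90.2  73.6 -87.7]
side bar 0.72 [335. 193. 108. 148.] [4.149e+02 2.208e+02 5.860e+02 3.385e+02 3.000e-01]
scene tray_wide 0.59 [394. 268.  42.  22.] [437.5 -60.  107.4  72.1 -85.7]
scene tray_long 0.91 [336. 213.  45.  22.] [691.5 -66.  148.7  58.8  89.9]
scene driver_medium 0.61 [359. 235.  41.  25.] [553.1 -40.4 127.1  63.9  81.2]
scene driver_wide 0.69 [394. 252.  41.  29.] [426.4 -54.1 117.2  68.4 -88.2]
scene bar 0.66 [381. 286.  94.  56.] [375.9  31.8 296.1  33.  -89.8]
```

Emit:
step_arm(force=80, moves=[{"x":0.5,"y":-3.1,"z":0,"twist":0,"jaw":2.4},{"x":0.5,"y":-3.1,"z":0,"twist":0,"jaw":2.4},{"x":0.64,"y":-3.15,"z":0,"twist":0,"jaw":2.4},{"x":0,"y":0,"z":4,"twist":0,"jaw":2.4},{"x":0,"y":0,"z":4,"twist":0,"jaw":2.4},{"x":0,"y":0,"z":4,"twist":0,"jaw":2.4},{"x":0,"y":0,"z":0,"twist":0,"jaw":2.4},{"x":0,"y":0,"z":0,"twist":0,"jaw":2.4}])

```text
time_s: 33.5
eef_pos: [0.3816, 0.0308, 0.0702]
ee_rot: [0.707, 0.707, -0.0, -0.0]
contact_force: [1.8, -0.5, 0.3]
gripper_width: 0.0236
finger_force: 0.0
```

```bash
python3 - <<'E'
from h import *
st(); C,im=snap('wrist','w13.png'); p=get_obs()['eef_pos']
r=find('wrist','bar'); reg=r['region']; print(r['score'],r['bbox'])
for row in range(5,300,40):
    q=np.where(reg[row])[0]
    if len(q): print(row,q.min(),q.max(),(unproj(C,[(q.min(),row),(q.max(),row)],.02)[:,:2]*1000).round(1).tolist())
E
```

```text
t 33.5 p [381.6  30.8  70.2] tx [-0.  1.  0.] ty [ 1.     0.    -0.001] w 0.0236 F [ 1.8 -0.5  0.3] g 0.0
0.68 [318.0, 171.7, 22.6, 338.8]
5 307 328 [[376.2, 167.8], [388.9, 167.8]]
45 306 328 [[375.3, 146.2], [389.2, 146.2]]
85 307 327 [[375.7, 122.9], [388.8, 122.9]]
125 308 327 [[376.1, 97.5], [389.0, 97.5]]
165 308 327 [[375.8, 69.9], [389.3, 69.9]]
205 308 327 [[375.4, 39.8], [389.6, 39.8]]
245 309 326 [[375.9, 6.6], [389.2, 6.6]]
285 310 326 [[376.3, -29.9], [389.5, -29.9]]
```

Emit:
step_arm(force=80, moves=[{"x":-0.07,"y":0,"z":2,"twist":0,"jaw":2.4},{"x":0,"y":0,"z":2,"twist":0,"jaw":2.4},{"x":0,"y":0,"z":1.5,"twist":0,"jaw":2.4},{"x":0,"y":0,"z":0.8,"twist":0,"jaw":2.4},{"x":0,"y":0,"z":0.35,"twist":0,"jaw":2.4},{"x":0,"y":0,"z":0,"twist":0,"jaw":2.4},{"x":0,"y":0,"z":0,"twist":0,"jaw":1.2},{"x":0,"y":0,"z":0,"twist":0,"jaw":0.5}])

```text
time_s: 34.4
eef_pos: [0.3828, 0.0301, 0.0047]
ee_rot: [0.707, 0.707, 0.001, 0.001]
contact_force: [-1.2, -0.2, 4.7]
gripper_width: 0.0117
finger_force: 79.8
```

Emit:
step_arm(force=80, moves=[{"x":0,"y":0,"z":0,"twist":0,"jaw":0.5},{"x":0,"y":0,"z":0,"twist":0,"jaw":0.5},{"x":0,"y":0,"z":0,"twist":0,"jaw":0.5},{"x":0,"y":0,"z":0,"twist":0,"jaw":0.5},{"x":0,"y":0,"z":0,"twist":0,"jaw":0.5},{"x":0,"y":0,"z":0,"twist":0,"jaw":0.5},{"x":0,"y":0,"z":-1,"twist":0,"jaw":0.5},{"x":0,"y":0,"z":-2,"twist":0,"jaw":0.5}])

```text
time_s: 35.2
eef_pos: [0.3803, 0.0301, 0.032]
ee_rot: [0.707, 0.707, -0.001, -0.001]
contact_force: [-0.2, -0.0, -2.3]
gripper_width: 0.0119
finger_force: 78.9
```

Emit:
step_arm(force=80, moves=[{"x":0,"y":0,"z":-3,"twist":0,"jaw":0.5},{"x":0,"y":0,"z":-4,"twist":0,"jaw":0.5},{"x":0,"y":0,"z":-4,"twist":0,"jaw":0.5},{"x":0,"y":0,"z":-1,"twist":0,"jaw":0.5},{"x":0,"y":3.2,"z":0,"twist":0,"jaw":0.5},{"x":0,"y":3.2,"z":0,"twist":0,"jaw":0.5},{"x":0,"y":3.2,"z":0,"twist":0,"jaw":0.5},{"x":0,"y":3.2,"z":0,"twist":0,"jaw":0.5}])

```text
time_s: 36.0
eef_pos: [0.5104, 0.0301, 0.152]
ee_rot: [0.707, 0.707, -0.001, -0.001]
contact_force: [0.2, 0.0, -1.5]
gripper_width: 0.012
finger_force: 79.1
```

Emit:
step_arm(force=80, moves=[{"x":0,"y":0,"z":0,"twist":0.15,"jaw":0.5},{"x":0,"y":0,"z":0,"twist":0.15,"jaw":0.5},{"x":0,"y":0,"z":0,"twist":0.15,"jaw":0.5},{"x":0,"y":0,"z":0,"twist":0.15,"jaw":0.5},{"x":0,"y":0,"z":0,"twist":0.15,"jaw":0.5},{"x":0,"y":0,"z":0,"twist":0.15,"jaw":0.5},{"x":0,"y":0,"z":0,"twist":0.15,"jaw":0.5},{"x":0,"y":0,"z":0,"twist":0.15,"jaw":0.5}])

```text
time_s: 36.8
eef_pos: [0.5091, 0.0301, 0.152]
ee_rot: [0.983, 0.181, -0.001, -0.0]
contact_force: [0.3, 0.3, -1.8]
gripper_width: 0.0117
finger_force: 79.2
```

Emit:
step_arm(force=80, moves=[{"x":0,"y":0,"z":0,"twist":0.15,"jaw":0.5},{"x":0,"y":0,"z":0,"twist":0.15,"jaw":0.5},{"x":0,"y":0,"z":0,"twist":0.071,"jaw":0.5},{"x":1.2,"y":-3.6,"z":0,"twist":0,"jaw":0.5},{"x":1.2,"y":-3.6,"z":0,"twist":0,"jaw":0.5},{"x":1.1,"y":-3.7,"z":0,"twist":0,"jaw":0.5},{"x":0,"y":0,"z":0,"twist":0,"jaw":0.5},{"x":0,"y":0,"z":0,"twist":0,"jaw":0.5}])

```text
time_s: 37.6
eef_pos: [0.5441, 0.1395, 0.1518]
ee_rot: [1.0, 0.001, -0.001, 0.0]
contact_force: [-0.6, -0.8, -1.9]
gripper_width: 0.012
finger_force: 79.2
```

```bash
cat > bar.py <<'E'
from h import *
st(); C,im=snap('wrist','wbar.png'); p=get_obs()['eef_pos']
r=find('wrist','bar'); reg=r['region']; print(round(r['score'],2),r['bbox'])
for row in range(10,300,40):
    q=np.where(reg[row])[0]
    if len(q): print(row,q.min(),q.max(),(unproj(C,[(q.min(),row),(q.max(),row)],p[2]+.017)[:,:2]*1000).round(1).tolist())
S=snap('scene')[0]; a=find('scene','bar'); D=snap('side')[0]; b=find('side','bar')
for C,q in((S,a),(D,b)):
    if q:
        pts=np.array([[p[0]+sx*.14,p[1]+sy*.007,p[2]-.004+sz*.02] for sx in(-1,1) for sy in (-1,1) for sz in(0,1)]); u=proj(C,pts); lo,hi=u.min(0),u.max(0)
        print(round(q['score'],2),'seen',q['bbox'],'pred',((lo+hi)/2).round(1),(hi-lo).round(1))
E
python3 bar.py
```

```text
t 37.6 p [544.1 139.5 151.8] tx [ 1.     0.002 -0.003] ty [ 0.002 -1.     0.001] w 0.012 F [-0.6 -0.8 -1.9] g 79.19528603553772
0.61 [316.6, 170.3, 36.9, 339.8]
10 301 335 [[660.5, 145.4], [660.5, 131.9]]
50 301 334 [[646.3, 145.6], [646.4, 132.1]]
90 302 332 [[631.0, 145.5], [631.0, 132.6]]
130 303 332 [[614.3, 145.3], [614.4, 132.3]]
170 303 332 [[596.2, 145.5], [596.2, 132.0]]
210 304 332 [[576.3, 145.3], [576.3, 131.7]]
250 307 328 [[554.4, 144.1], [554.4, 133.3]]
290 307 329 [[530.3, 144.4], [530.3, 132.5]]
0.92 seen [309.1, 223.1, 76.1, 63.6] pred [308.6 221.4] [74.1 62.7]
0.66 seen [321.0, 203.9, 16.7, 47.5] pred [316.1 189.6] [28.2 78.8]
```

Emit:
step_arm(force=80, moves=[{"x":0.05,"y":0,"z":2.5,"twist":0,"jaw":0.5},{"x":0,"y":0,"z":2.5,"twist":0,"jaw":0.5},{"x":0,"y":0,"z":2,"twist":0,"jaw":0.5},{"x":0,"y":0,"z":0.5,"twist":0,"jaw":0.5},{"x":0,"y":0,"z":0,"twist":0,"jaw":0.5},{"x":0,"y":0,"z":0,"twist":0,"jaw":0.5},{"x":0,"y":0,"z":0,"twist":0,"jaw":0.5},{"x":0,"y":0,"z":0,"twist":0,"jaw":0.5}])

```text
time_s: 38.7
eef_pos: [0.5459, 0.1392, 0.0795]
ee_rot: [1.0, -0.0, 0.001, -0.0]
contact_force: [-0.2, -0.7, -1.5]
gripper_width: 0.0119
finger_force: 79.3
```

```bash
python3 bar.py
```

```text
t 38.7 p [545.9 139.2  79.5] tx [ 1.    -0.     0.002] ty [-0. -1. -0.] w 0.0119 F [-0.2 -0.7 -1.5] g 79.25701975822449
0.65 [555.9, 192.8, 162.0, 71.5]
170 484 615 [[597.7, 60.2], [597.7, -1.3]]
210 493 639 [[577.7, 52.1], [577.7, -19.5]]
0.95 seen [308.0, 244.2, 73.8, 61.7] pred [308.7 245.3] [71.6 64.4]
0.58 seen [322.0, 225.5, 17.4, 42.4] pred [316.2 207.5] [27.  77.9]
```

Aligned; lowering into the brackets.

Emit:
step_arm(force=80, moves=[{"x":0,"y":-0.03,"z":0.8,"twist":0,"jaw":0.5},{"x":0,"y":0,"z":0.7,"twist":0,"jaw":0.5},{"x":0,"y":0,"z":0.5,"twist":0,"jaw":0.5},{"x":0,"y":0,"z":0.5,"twist":0,"jaw":0.5},{"x":0,"y":0,"z":0.3,"twist":0,"jaw":0.5},{"x":0,"y":0,"z":0,"twist":0,"jaw":0.5},{"x":0,"y":0,"z":0,"twist":0,"jaw":0.5},{"x":0,"y":0,"z":0,"twist":0,"jaw":0.5}])

```text
time_s: 39.8
eef_pos: [0.5451, 0.1395, 0.0499]
ee_rot: [1.0, -0.0, -0.0, -0.0]
contact_force: [-0.8, 0.7, -2.0]
gripper_width: 0.0116
finger_force: 79.3
```

Emit:
step_arm(force=80, moves=[{"x":0,"y":0,"z":0.1,"twist":0,"jaw":0.5},{"x":0,"y":0,"z":0,"twist":0,"jaw":0.5},{"x":0,"y":0,"z":0,"twist":0,"jaw":1.5},{"x":0,"y":0,"z":0,"twist":0,"jaw":2},{"x":0,"y":0,"z":0,"twist":0,"jaw":2.6},{"x":0,"y":0,"z":0,"twist":0,"jaw":2.6},{"x":0,"y":0,"z":-1,"twist":0,"jaw":2.6},{"x":0,"y":0,"z":-2,"twist":0,"jaw":2.6}])

```text
time_s: 40.6
eef_pos: [0.5442, 0.1391, 0.078]
ee_rot: [1.0, -0.0, -0.002, 0.0]
contact_force: [0.1, 0.9, -0.4]
gripper_width: 0.026
finger_force: 0.0
```

Emit:
step_arm(force=80, moves=[{"x":0,"y":0,"z":-4,"twist":0,"jaw":2.6},{"x":0,"y":0,"z":-4,"twist":0,"jaw":2},{"x":0,"y":0,"z":-4,"twist":0,"jaw":1},{"x":0,"y":0,"z":-3,"twist":0,"jaw":0},{"x":0,"y":0,"z":0,"twist":-0.15,"jaw":0},{"x":0,"y":0,"z":0,"twist":-0.15,"jaw":0},{"x":0,"y":0,"z":0,"twist":-0.15,"jaw":0},{"x":0,"y":0,"z":0,"twist":-0.15,"jaw":0}])

```text
time_s: 41.4
eef_pos: [0.5453, 0.1393, 0.2302]
ee_rot: [0.954, 0.298, 0.001, 0.0]
contact_force: [0.1, -0.1, 0.3]
gripper_width: 0.0001
finger_force: 0.0
```

Emit:
step_arm(force=80, moves=[{"x":0,"y":0,"z":0,"twist":-0.15,"jaw":0},{"x":0,"y":0,"z":0,"twist":-0.15,"jaw":0},{"x":0,"y":0,"z":0,"twist":-0.15,"jaw":0},{"x":0,"y":0,"z":0,"twist":-0.15,"jaw":0},{"x":0,"y":0,"z":0,"twist":-0.15,"jaw":0},{"x":0,"y":0,"z":0,"twist":-0.15,"jaw":0},{"x":0,"y":0,"z":0,"twist":-0.071,"jaw":0},{"x":-3,"y":0,"z":0,"twist":0,"jaw":0}])

```text
time_s: 42.2
eef_pos: [0.5451, 0.1114, 0.2298]
ee_rot: [0.705, 0.709, 0.001, -0.0]
contact_force: [0.2, -1.4, 0.6]
gripper_width: -0.0001
finger_force: 0.0
```

```bash
python3 - <<'E'
from h import *
st()
V={}
for n in ('wrist','side','scene'):
    C,im=snap(n,'x14_%s.png'%n); V[n]=C
    for t in ('knee_pad','knee'):
        for r in outline_of(n,t)[:2]: print(n,t,round(r['score'],2),np.round(r['bbox'],1),rect(C,r['region'],.1))
    r=find(n,'bar')
    if r: print(n,'bar',round(r['score'],2),np.round(r['bbox'],1),rect(C,r['region'],.065))
print({n:proj(V[n],[[.421,.19,.103]]).round(1).tolist() for n in V})
im=cv2.imread('pics/w7.png')
E
```

```text
t 42.2 p [545.1 111.4 229.8] tx [-0.006  1.     0.001] ty [1.    0.006 0.001] w -0.0001 F [ 0.2 -1.4  0.6] g 0.0
wrist knee_pad 0.86 [171.7  83.8  52.8 117.9] [412.4 208.2  93.   25.5 -68.1]
wrist knee 0.56 [159.2  58.5  27.6  65.1] [402.1 231.1  51.9  11.3 -77.6]
wrist bar 0.68 [317.6 154.  254.1  14.6] [545.  139.4 281.4  17.6   0. ]
side knee_pad 0.52 [327.5 167.9  24.3  21.8] [414.  203.1 110.2  24.8 -55.3]
side knee 0.37 [335.4 159.7   7.2   8.6] [398.7 232.4  33.7  10.5 -59.3]
side bar 0.86 [318.  214.3  27.3  72.5] [549.  137.6 279.6  20.1   1.1]
scene knee_pad 0.59 [320.1 278.   26.5  16.3] [404.3 203.7  60.6  37.7  15.2]
scene knee 0.39 [312.6 280.   11.1   9.4] [417.3 216.6  26.6  14.1  42.1]
scene bar 0.76 [311.1 253.2  69.5  59.5] [ 5.385e+02  1.442e+02  2.676e+02  2.860e+01 -4.000e-01]
{'wrist': [[183.8, 106.9]], 'side': [[322.4, 167.9]], 'scene': [[320.0, 272.5]]}
```

Emit:
step_arm(force=80, moves=[{"x":0,"y":0,"z":0,"twist":0.15,"jaw":0},{"x":0,"y":0,"z":0,"twist":0.15,"jaw":0},{"x":0,"y":0,"z":0,"twist":0.15,"jaw":0},{"x":0,"y":0,"z":0,"twist":0.15,"jaw":0},{"x":0,"y":0,"z":0,"twist":0.15,"jaw":0},{"x":0,"y":0,"z":0,"twist":0.15,"jaw":0},{"x":0,"y":0,"z":0,"twist":0.15,"jaw":0},{"x":0,"y":0,"z":0,"twist":0.15,"jaw":0}])

```text
time_s: 43.6
eef_pos: [0.5452, 0.1095, 0.2291]
ee_rot: [0.983, 0.181, -0.0, -0.0]
contact_force: [0.8, 0.2, -0.7]
gripper_width: 0.0002
finger_force: 0.0
```

Emit:
step_arm(force=80, moves=[{"x":0,"y":0,"z":0,"twist":0.15,"jaw":0},{"x":0,"y":0,"z":0,"twist":0.15,"jaw":0},{"x":0,"y":0,"z":0,"twist":0.071,"jaw":0},{"x":-2.6,"y":-0.6,"z":0,"twist":0,"jaw":0},{"x":-2.6,"y":-0.6,"z":0,"twist":0,"jaw":0},{"x":-2.6,"y":-0.6,"z":0,"twist":0,"jaw":0},{"x":0,"y":0,"z":0,"twist":0,"jaw":0},{"x":0,"y":0,"z":0,"twist":0,"jaw":0}])

```text
time_s: 44.4
eef_pos: [0.4674, 0.1276, 0.2295]
ee_rot: [1.0, 0.0, 0.001, -0.0]
contact_force: [0.4, -0.6, -0.1]
gripper_width: 0.0002
finger_force: 0.0
```

```bash
python3 - <<'E'
from h import *
st()
C,im=snap('wrist','x15.png')
for t in ('knee_pad','knee','lid'):
    for r in outline_of('wrist',t)[:2]: print(t,round(r['score'],2),np.round(r['bbox'],1),rect(C,r['region'],.1))
print('pred pad corners',proj(C,[[.415+a*.013,.196+b*.0077,.101+b*.0064] for a in(-1,1) for b in (-1,1)]).round(0).tolist())
u=proj(C,[[.415,.196,.1]])[0]; print(u)
# brightness map around the predicted pad
g=cv2.cvtColor(im,cv2.COLOR_RGB2GRAY); x,y=int(u[0]),int(u[1])
s=g[max(0,y-50):min(400,y+50):5,max(0,x-60):x+60:5]; print(max(0,x-60),max(0,y-50)); print('\n'.join(' '.join('%3d'%v for v in r) for r in s))
E
```

```text
t 44.4 p [467.4 127.6 229.5] tx [1.    0.001 0.001] ty [ 0.001 -1.    -0.   ] w 0.0002 F [ 0.4 -0.6 -0.1] g 0.0
knee_pad 0.69 [243.2 240.4  95.6  33.6] [413.2 208.7 104.   25.5 -70.1]
knee_pad 0.65 [219.4 248.3  51.7  15. ] [401.9 236.   58.1  10.3 -78.5]
knee 0.74 [218.2 248.4  49.2  15.7] [402.8 232.6  50.5   8.3 -74.8]
lid 0.77 [114.  185.2 224.1 370.3] [429.5 353.9 411.1 256.9   0. ]
pred pad corners [[263.0, 245.0], [246.0, 250.0], [261.0, 223.0], [244.0, 228.0]]
[254.11977196 236.16428295]
194 186
 39  41  47  47  91 196 160  75  77  88 171 170 174 175 177 128 123  73  78  74 178 180 220 221
 45  47  51  45  86 207 195  70  77  77 171 169 176 138 127 120 122  77  66  64 176 179 221 220
 44  46  45  53  76 216 222  72  73  75 175 170 171 174 125 122 119  71  79  62 172 183 219 220
 46  50  44  53  80 212 216  73  76  77 164 169 177 168 126 123 131  72  74  75 175 185 221 220
 45  52  51  53  75 199 212  71  79  78 180 178 171 124 123 124 128 104 106 120 145 127 222 220
 44  50  51  54  62 152 177  80  76  79 121 166 180 172 175 169 154 125 127 126 140 130 221 220
 45  49  54  56
[... 628 characters left out ...]
 214 189 158 155  69  69 106
104 109 118 180 194 211 212 212 211 209 214 212 215 213 215 214 215 214 214 162  65  70  73 100
205 121 124 209 208 210 212 208 209 211 212 213 211 214 214 214 216 216 213 165  61  65  85 103
203 144 205 208 209 207 209 209 211 211 209 213 214 216 215 213 213 214 212 180  67  57  96 105
170 205 190 182 199 193 190 201 198 210 212 211 214 214 214 214 214 212 213 161  62  54  98  99
141 140 136 143 143 143 145 139 140 141 141 142 138 141 141 148 139 136 139  57  58  58  57 142
142 143 142 139 147 137 144 139 131 136 139 141 143 142 143 137 139 144 134  59  51  54  53  55
139 139 137 141 142 142 135 138 135 138  63  60  58  59  69 142 142 145  54  55  52  57  55  50
```

Emit:
step_arm(force=80, moves=[{"x":-1.8,"y":-2.2,"z":0,"twist":0,"jaw":0},{"x":-1.8,"y":-2.2,"z":0,"twist":0,"jaw":0},{"x":-1.64,"y":-2.3,"z":0,"twist":0,"jaw":0},{"x":0,"y":0,"z":3.5,"twist":0,"jaw":0},{"x":0,"y":0,"z":3.5,"twist":0,"jaw":0},{"x":0,"y":0,"z":3,"twist":0,"jaw":0},{"x":0,"y":0,"z":0.8,"twist":0,"jaw":0},{"x":0,"y":0,"z":0,"twist":0,"jaw":0}])

```text
time_s: 45.4
eef_pos: [0.4145, 0.194, 0.1199]
ee_rot: [1.0, -0.0, -0.001, 0.001]
contact_force: [0.2, -0.6, 0.4]
gripper_width: -0.0002
finger_force: 0.0
```

Emit:
step_arm(force=80, moves=[{"x":0,"y":0,"z":0.4,"twist":0,"jaw":0},{"x":0,"y":0,"z":0.4,"twist":0,"jaw":0},{"x":0,"y":0,"z":0.4,"twist":0,"jaw":0},{"x":0,"y":0,"z":0.4,"twist":0,"jaw":0},{"x":0,"y":0,"z":0.3,"twist":0,"jaw":0},{"x":0,"y":0,"z":0,"twist":0,"jaw":0},{"x":0,"y":0,"z":0,"twist":0,"jaw":0},{"x":0,"y":0,"z":0,"twist":0,"jaw":0}])

```text
time_s: 46.2
eef_pos: [0.4151, 0.1944, 0.1023]
ee_rot: [1.0, -0.0, 0.0, -0.0]
contact_force: [-0.5, 0.0, 1.9]
gripper_width: -0.0003
finger_force: 1.0
```

Emit:
step_arm(force=80, moves=[{"x":0,"y":0,"z":0.4,"twist":0,"jaw":0},{"x":0,"y":0,"z":0.4,"twist":0,"jaw":0},{"x":0,"y":0,"z":0.3,"twist":0,"jaw":0},{"x":0,"y":0,"z":0,"twist":0,"jaw":0},{"x":0,"y":0,"z":0,"twist":0,"jaw":0},{"x":0,"y":0,"z":0,"twist":0,"jaw":0},{"x":0,"y":0,"z":0,"twist":0,"jaw":0},{"x":0,"y":0,"z":0,"twist":0,"jaw":0}])

```text
time_s: 47.0
eef_pos: [0.4157, 0.1952, 0.0929]
ee_rot: [1.0, 0.0, 0.002, -0.001]
contact_force: [0.5, 1.6, 10.5]
gripper_width: 0.0
finger_force: 4.2
```

Emit:
step_arm(force=80, moves=[{"x":0,"y":0,"z":0.4,"twist":0,"jaw":0},{"x":0,"y":0,"z":0.4,"twist":0,"jaw":0},{"x":0,"y":0,"z":0,"twist":0,"jaw":0},{"x":0,"y":0,"z":0,"twist":0,"jaw":0},{"x":0,"y":0,"z":0,"twist":0,"jaw":0},{"x":0,"y":0,"z":0,"twist":0,"jaw":0},{"x":0,"y":0,"z":0,"twist":0,"jaw":0},{"x":0,"y":0,"z":0,"twist":0,"jaw":0}])

```text
time_s: 47.8
eef_pos: [0.4165, 0.1961, 0.0898]
ee_rot: [1.0, 0.0, 0.004, -0.003]
contact_force: [-9.2, -2.7, 31.7]
gripper_width: 0.0001
finger_force: 12.4
```

Emit:
step_arm(force=80, moves=[{"x":0,"y":0,"z":-2,"twist":0,"jaw":0},{"x":0,"y":0,"z":-3,"twist":0,"jaw":0},{"x":0,"y":0,"z":-4,"twist":0,"jaw":0},{"x":0,"y":0,"z":-4,"twist":0,"jaw":0},{"x":1.8,"y":2.2,"z":-1.5,"twist":0,"jaw":0},{"x":1.8,"y":2.2,"z":0,"twist":0,"jaw":0},{"x":1.64,"y":2.3,"z":0,"twist":0,"jaw":0},{"x":0,"y":0,"z":0,"twist":0,"jaw":0}])

```text
time_s: 48.6
eef_pos: [0.4682, 0.1252, 0.2268]
ee_rot: [1.0, -0.002, -0.001, 0.001]
contact_force: [-0.6, 0.0, -0.4]
gripper_width: 0.0
finger_force: 0.0
```

```bash
python3 - <<'E'
from h import *
st()
C,im=snap('wrist','x16.png')
for t in ('knee_pad','lid'):
    for r in outline_of('wrist',t)[:2]: print(t,round(r['score'],2),np.round(r['bbox'],1))
x,y=254,236
g=cv2.cvtColor(im,cv2.COLOR_RGB2GRAY)
s=g[y-50:y+50:5,x-60:x+60:5]; print('\n'.join(' '.join('%3d'%v for v in r) for r in s))
for n in('side','scene'):
    snap(n)
    for t in('lid','knee_pad','bar'):
        r=find(n,t)
        if r: print(n,t,round(r['score'],2),np.round(r['bbox'],1))
E
```

```text
t 48.6 p [468.2 125.2 226.8] tx [ 1.    -0.003 -0.002] ty [-0.003 -1.     0.001] w 0.0 F [-0.6  0.  -0.4] g 0.0
knee_pad 0.94 [241.3 238.3  93.6  35.7]
knee_pad 0.5 [458.3 196.2  79.   43.7]
lid 0.6 [113.2 191.3 223.2 382.7]
 44  42  43  67 208 215  70  76  76 170 173 167 175 176 179 122 127  66  81 167 179 167 218 220
 39  37  47  56 204 211  79  74  79 169 173 168 126 127 176 122 123  64  65 165 181 164 219 221
 44  44  51  51 120 180  80  73  79 162 171 176 122 122 179 167 122  69  79 166 177 163 220 221
 49  41  51  49  80 168  93  74  76 157 169 175 120 126 176 177 123  72  77 177 177 186 219 222
 42  47  50  50  75 177 102  77  75 113 140 140 122 123 172 178 125  77  82 163 125 136 220 220
 49  40  49  49  77 188 154  73  76  83 167 175 172 174 174 176 137 127 123 131 127 130 220 221
 47  47  50  53  79 202 174  77  79 117 105 122 126 127 126 125 121 126 126 127 124 112 219 220
 36  49  52  50  77 211 219  74  93 115 150 197  93  92  92  87  91  90  92  88  92 211 220 220
 46  49  52  55  61 204 213  86 161 204 198 202  92  95  91  93  91  92  88  99 144 195 221 221
 46  48  50
[... 551 characters left out ...]
1  67  86 103
204 114 198 208 208 207 211 210 211 209 212 214 214 214 214 216 215 213 212 180  62  58  96 103
127 203 201 196 205 191 202 208 204 213 211 210 214 214 212 214 214 215 213 160  61  63  94 101
141 144 142 143 148 145 144 147 143 144 143 146 145 143 142 145 140 138 143  62  58  58  55 140
140 142 142 138 141 135 145 140 135 131 141 138 143 143 147 135 136 144 135  56  56  54  55  48
138 143 137 142 137 143 138 136 132 139  60  59  58  64  70 147 142 147  53  53  52  60  52  51
side lid 0.91 [363.2 182.2  46.3 121.1]
side bar 0.7 [315.7 211.7  27.   71.8]
scene lid 0.76 [264.8 241.1  87.  120.1]
scene knee_pad 0.46 [319.6 282.7  21.9  10.4]
scene bar 0.96 [321.  260.3  48.7  44. ]
```

Emit:
step_arm(force=80, moves=[{"x":0,"y":0,"z":-3,"twist":0,"jaw":0},{"x":0,"y":0,"z":-3,"twist":0,"jaw":0},{"x":1.5,"y":-3.8,"z":0,"twist":0,"jaw":0},{"x":1.5,"y":-3.8,"z":0,"twist":0,"jaw":0},{"x":1.5,"y":-3.8,"z":0,"twist":0,"jaw":0},{"x":1.5,"y":-3.8,"z":0,"twist":0,"jaw":0},{"x":1.5,"y":-3.8,"z":0,"twist":0,"jaw":0},{"x":0,"y":0,"z":0,"twist":0,"jaw":0}])

```text
time_s: 49.95
eef_pos: [0.5426, 0.3216, 0.284]
ee_rot: [1.0, 0.002, -0.002, 0.001]
contact_force: [0.4, 0.1, -0.3]
gripper_width: -0.0002
finger_force: 0.0
```

```bash
python3 - <<'E'
from h import *
st()
C,im=snap('wrist','x17.png'); r=find('wrist','lid'); print(r and (round(r['score'],2),r['bbox']))
S,im=snap('scene'); r=find('scene','lid'); reg=r['region']; 
D,im=snap('side'); q=find('side','lid')
best=[]
def lidpts(th):
    ph=np.radians(-13)+th; u=np.array([0,-np.sin(ph),np.cos(ph)]); n=np.array([0,np.cos(ph),np.sin(ph)]); h=np.array([.5453,.2395,.07])
    return [h+np.array([s*.15,0,0])+a*u+b*n for s in(-1,1) for a in(0,.18) for b in(0,.008)]
for th in np.arange(0,1.0,.05):
    e=0
    for Cc,rr in((S,r),(D,q)):
        p=proj(Cc,np.array(lidpts(th))).astype(np.float32); m=np.zeros((400,640),np.uint8); cv2.fillConvexPoly(m,cv2.convexHull(p.astype(np.int32)),1)
        e+=(m.astype(bool)&rr['region']).sum()/(m.astype(bool)|rr['region']).sum()
    best.append((round(e/2,3),round(th,2)))
print(sorted(best)[::-1][:4],best[0])
E
```

```text
t 49.95 p [542.6 321.6 284. ] tx [ 1.     0.004 -0.005] ty [ 0.004 -1.     0.001] w -0.0002 F [ 0.4  0.1 -0.3] g 0.0
(0.93, [396.4, 161.7, 62.1, 323.3])
[(np.float64(0.888), np.float64(0.05)), (np.float64(0.854), np.float64(0.1)), (np.float64(0.802), np.float64(0.0)), (np.float64(0.758), np.float64(0.15))] (np.float64(0.802), np.float64(0.0))
```

Emit:
step_arm(force=80, moves=[{"x":0,"y":0,"z":3,"twist":0,"jaw":0},{"x":0,"y":0,"z":2.6,"twist":0,"jaw":0},{"x":0,"y":1,"z":0,"twist":0,"jaw":0},{"x":0,"y":1,"z":0,"twist":0,"jaw":0},{"x":0,"y":1,"z":0,"twist":0,"jaw":0},{"x":0,"y":0.7,"z":0,"twist":0,"jaw":0},{"x":0,"y":0.7,"z":0,"twist":0,"jaw":0},{"x":0,"y":0,"z":0,"twist":0,"jaw":0}])

```text
time_s: 51.05
eef_pos: [0.5427, 0.2725, 0.2337]
ee_rot: [1.0, -0.001, 0.001, -0.0]
contact_force: [0.2, 0.1, 0.8]
gripper_width: 0.0004
finger_force: 0.1
```

Emit:
step_arm(force=80, moves=[{"x":0,"y":0.7,"z":0,"twist":0,"jaw":0},{"x":0,"y":0.7,"z":0,"twist":0,"jaw":0},{"x":0,"y":0.7,"z":0,"twist":0,"jaw":0},{"x":0,"y":0.7,"z":0,"twist":0,"jaw":0},{"x":0,"y":0,"z":0,"twist":0,"jaw":0},{"x":0,"y":0,"z":0,"twist":0,"jaw":0},{"x":0,"y":0,"z":0,"twist":0,"jaw":0},{"x":0,"y":0,"z":0,"twist":0,"jaw":0}])

```text
time_s: 51.85
eef_pos: [0.5422, 0.2452, 0.2317]
ee_rot: [1.0, -0.0, -0.0, 0.0]
contact_force: [0.1, 1.0, -1.0]
gripper_width: -0.0001
finger_force: 0.0
```

```bash
cat > lid.py <<'E'
from h import *
st()
S,im=snap('scene'); r=find('scene','lid')
D,im=snap('side'); q=find('side','lid')
def lidpts(th):
    ph=np.radians(-13)+th; u=np.array([0,-np.sin(ph),np.cos(ph)]); n=np.array([0,np.cos(ph),np.sin(ph)]); h=np.array([.5453,.2395,.07])
    return [h+np.array([s*.15,0,0])+a*u+b*n for s in(-1,1) for a in(0,.18) for b in(0,.008)]
for nm,Cc,rr in(('scene',S,r),('side',D,q)):
    if not rr: continue
    o=[]
    for th in np.arange(0,1.85,.03):
        p=proj(Cc,np.array(lidpts(th))); m=np.zeros((400,640),np.uint8); cv2.fillConvexPoly(m,cv2.convexHull(p.astype(np.int32)),1); m=m.astype(bool)
        o.append((round((m&rr['region']).sum()/(m|rr['region']).sum(),3),round(th,2)))
    print(nm,round(rr['score'],2),rr['bbox'],[(float(a),float(b)) for a,b in sorted(o)[::-1][:3]])
E
python3 lid.py
```

```text
t 51.85 p [542.2 245.2 231.7] tx [ 1.    -0.    -0.001] ty [-0.    -1.     0.001] w -0.0001 F [ 0.1  1.  -1. ] g 0.0
scene 0.96 [276.3, 242.0, 78.8, 118.0] [(0.867, 0.33), (0.856, 0.36), (0.844, 0.3)]
side 0.76 [351.4, 182.3, 33.4, 122.3] [(0.831, 0.33), (0.814, 0.3), (0.743, 0.27)]
```

Emit:
step_arm(force=80, moves=[{"x":0,"y":1.2,"z":0.6,"twist":0,"jaw":0},{"x":0,"y":1.2,"z":0.6,"twist":0,"jaw":0},{"x":0,"y":1.1,"z":0.6,"twist":0,"jaw":0},{"x":0,"y":1.2,"z":0.5,"twist":0,"jaw":0},{"x":0,"y":1.2,"z":0.5,"twist":0,"jaw":0},{"x":0,"y":1.2,"z":0.6,"twist":0,"jaw":0},{"x":0,"y":0,"z":0,"twist":0,"jaw":0},{"x":0,"y":0,"z":0,"twist":0,"jaw":0}])

```text
time_s: 52.85
eef_pos: [0.542, 0.1735, 0.1974]
ee_rot: [1.0, -0.001, -0.001, 0.0]
contact_force: [0.5, -0.5, 0.3]
gripper_width: -0.0001
finger_force: 0.0
```

Emit:
step_arm(force=80, moves=[{"x":0,"y":1,"z":0.8,"twist":0,"jaw":0},{"x":0,"y":1,"z":0.8,"twist":0,"jaw":0},{"x":0,"y":1,"z":0.9,"twist":0,"jaw":0},{"x":0,"y":0.8,"z":1,"twist":0,"jaw":0},{"x":0,"y":0.8,"z":1.1,"twist":0,"jaw":0},{"x":0,"y":0.7,"z":1.1,"twist":0,"jaw":0},{"x":0,"y":0,"z":0,"twist":0,"jaw":0},{"x":0,"y":0,"z":0,"twist":0,"jaw":0}])

```text
time_s: 53.65
eef_pos: [0.5417, 0.1211, 0.1401]
ee_rot: [1.0, -0.0, -0.001, 0.0]
contact_force: [0.4, 1.0, 0.2]
gripper_width: -0.0001
finger_force: 0.0
```

```bash
python3 lid.py
```

```text
t 53.65 p [541.7 121.1 140.1] tx [ 1.    -0.001 -0.002] ty [-0.001 -1.     0.   ] w -0.0001 F [0.4 1.  0.2] g 0.0
scene 0.89 [303.4, 244.4, 125.3, 105.5] [(0.898, 1.38), (0.887, 1.41), (0.885, 1.35)]
side 0.75 [253.1, 238.6, 40.2, 22.4] [(0.0, 1.83), (0.0, 1.8), (0.0, 1.77)]
```

Emit:
step_arm(force=80, moves=[{"x":0,"y":0.5,"z":1,"twist":0,"jaw":0},{"x":0,"y":0.4,"z":1,"twist":0,"jaw":0},{"x":0,"y":0.4,"z":1,"twist":0,"jaw":0},{"x":0,"y":0.2,"z":1,"twist":0,"jaw":0},{"x":0,"y":0.1,"z":1,"twist":0,"jaw":0},{"x":0,"y":0,"z":0.6,"twist":0,"jaw":0},{"x":0,"y":0,"z":0,"twist":0,"jaw":0},{"x":0,"y":0,"z":0,"twist":0,"jaw":0}])

```text
time_s: 54.65
eef_pos: [0.5421, 0.1055, 0.0849]
ee_rot: [1.0, -0.0, -0.0, -0.0]
contact_force: [0.2, 1.1, -0.1]
gripper_width: -0.0003
finger_force: 0.0
```

Emit:
step_arm(force=80, moves=[{"x":0,"y":0,"z":0.5,"twist":0,"jaw":0},{"x":0,"y":0,"z":0.3,"twist":0,"jaw":0},{"x":0,"y":0,"z":0,"twist":0,"jaw":0},{"x":0,"y":0,"z":0,"twist":0,"jaw":0},{"x":0,"y":0,"z":0,"twist":0,"jaw":0},{"x":0,"y":0,"z":0,"twist":0,"jaw":0},{"x":0,"y":0,"z":0,"twist":0,"jaw":0},{"x":0,"y":0,"z":0,"twist":0,"jaw":0}])

```text
time_s: 55.45
eef_pos: [0.5426, 0.1055, 0.078]
ee_rot: [1.0, -0.0, 0.001, -0.0]
contact_force: [-0.9, 0.5, 5.1]
gripper_width: -0.0001
finger_force: 2.8
```

Emit:
step_arm(force=80, moves=[{"x":0,"y":0,"z":0.3,"twist":0,"jaw":0},{"x":0,"y":0,"z":0,"twist":0,"jaw":0},{"x":0,"y":0,"z":0,"twist":0,"jaw":0},{"x":0,"y":0,"z":0,"twist":0,"jaw":0},{"x":0,"y":0,"z":0,"twist":0,"jaw":0},{"x":0,"y":0,"z":0,"twist":0,"jaw":0},{"x":0,"y":0,"z":0,"twist":0,"jaw":0},{"x":0,"y":0,"z":0,"twist":0,"jaw":0}])

```text
time_s: 56.25
eef_pos: [0.5427, 0.1055, 0.0779]
ee_rot: [1.0, -0.0, 0.001, -0.0]
contact_force: [-7.4, -1.3, 18.5]
gripper_width: -0.0
finger_force: 9.1
```

Emit:
step_arm(force=80, moves=[{"x":0,"y":0,"z":-2,"twist":0,"jaw":0},{"x":0,"y":0,"z":-4,"twist":0,"jaw":0},{"x":0,"y":0,"z":-4,"twist":0,"jaw":0},{"x":0,"y":0,"z":-4,"twist":0,"jaw":0},{"x":0,"y":2,"z":-1,"twist":0,"jaw":0},{"x":0,"y":2,"z":0,"twist":0,"jaw":0},{"x":0,"y":0,"z":0,"twist":0,"jaw":0},{"x":0,"y":0,"z":0,"twist":0,"jaw":0}])

```text
time_s: 57.05
eef_pos: [0.5421, 0.0654, 0.2234]
ee_rot: [1.0, -0.001, -0.001, -0.0]
contact_force: [-0.8, 0.7, -0.8]
gripper_width: -0.0
finger_force: 0.0
```

```bash
python3 lid.py; python3 - <<'E'
from h import *
C,im=snap('wrist','fin_w.png')
for t,z in [('lid',.078),('tray_wide',.008),('tray_medium',.008),('tray_long',.008),('driver_medium',.031),('driver_wide',.031),('multimeter',.04)]:
    r=find('wrist',t)
    if r: print(t,round(r['score'],2),np.round(r['bbox']), rect(C,r['region'],z))
for n in('side','scene'):
    C,im=snap(n,'fin_%s.png'%n)
    for t,z in [('tray_wide',.008),('tray_medium',.008),('driver_medium',.031),('driver_wide',.031)]:
        r=find(n,t)
        if r: print(n,t,round(r['score'],2),np.round(r['bbox']), rect(C,r['region'],z))
E
```

```text
t 57.05 p [542.1  65.4 223.4] tx [ 1.    -0.001 -0.001] ty [-0.001 -1.    -0.   ] w -0.0 F [-0.8  0.7 -0.8] g 0.0
scene 0.87 [304.8, 253.2, 131.0, 88.7] [(0.949, 1.8), (0.936, 1.83), (0.933, 1.77)]
side 0.81 [324.9, 209.4, 86.6, 89.1] [(0.936, 1.83), (0.936, 1.8), (0.934, 1.77)]
lid 0.78 [226. 162. 198. 276.] [5.448e+02 1.509e+02 3.017e+02 1.844e+02 2.000e-01]
tray_wide 0.57 [407. 242.  74.  46.] [436.3 -63.  107.9  66.2 -87.1]
tray_medium 0.94 [405. 156. 100.  53.] [563.9 -49.2 125.6  54.3  83.1]
tray_long 0.62 [433.  45. 133.  44.] [692.9 -65.  147.6  44.6 -89.4]
driver_medium 0.86 [410. 156.  95.  40.] [566.3 -47.7 115.2  38.8  84.4]
driver_wide 0.57 [410. 248.  73.  41.] [442.5 -59.3  95.4  58.1 -87.5]
multimeter 0.51 [225. 163. 209. 277.] [5.350e+02 1.582e+02 3.417e+02 2.167e+02 3.000e-01]
side tray_wide 0.51 [244. 211.  36.  20.] [ 448.  -107.4   67.4   27.7   26.4]
side tray_medium 0.68 [323. 211.  79.  85.] [4.891e+02 1.671e+02 3.313e+02 1.999e+02 4.000e-01]
side driver_medium 0.95 [252. 236.  42.  22.] [576.5 -49.6 110.7  55.8  84.9]
side driver_wide 0.64 [243. 206.  28.  21.] [449.9 -62.3  88.5  69.5 -87.7]
scene tray_wide 0.73 [359. 232.  38.  24.] [574.7 -66.6 130.5  62.4  88.1]
scene tray_medium 0.64 [305. 266. 129. 111.] [ 5.875e+02  1.199e+02  4.009e+02  2.476e+02 -3.000e-01]
scene driver_medium 0.78 [358. 233.  41.  26.] [552.7 -43.3 124.4  65.7  84.4]
scene driver_wide 0.98 [395. 254.  41.  30.] [426.1 -54.1 109.   69.6  88.8]
```

```bash
python3 -c "from rig import sign_off; print(sign_off())"
```

```text
the job is handed in; nothing more can be done
None
```

The job is handed in: the medium and wide drivers (the only two in the case) are in their trays, the bar is back in both brackets, the stay is broken and the lid is fully shut, though the end state is checked by sensor and network readings only (all 14 pictures were used) and the gripper's knuckles once pressed about 25 N on what I took to be the case rim.

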